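# Clamp a heat sink with the turnbuckle of a centring clamp

## Task

Set the finned heat sink flat on the little bed between the two jaws of the centring clamp, its 50 mm length running from jaw to jaw, and let go. Then turn the turnbuckle body by pressing its spokes down on the robot's side, so that both threaded ends draw in together (do not shove the jaws themselves), until both jaws hold the heat sink firmly (about 25 N: turning the body then takes a little over one and a half times the push it took running free), never crushing it. Leave the heat sink flat on the bed, centred between the jaws, and the other loose things where they lie.

Things in the scene. Friction and masses are not known exactly. Their poses are not given: they have to be found in the camera images.
- heat_sink: Bare aluminium heat sink with straight upright fins, 50 x 40 x 24 mm, about 70 g, loose on the table. Origin: centre of its underside; x along the fins (50 mm), y across them (40 mm, the side to grasp across), z up.
- clamp: Centring clamp, bolted down: dark steel plate 235 x 250 x 8 mm with a bright raised bed. Origin: on the table under the bed's centre; the plate reaches from x = -187 to +48 mm, y = +-125 mm. y runs from jaw to jaw, -x points to the robot's side (yaw varies by 0.3 rad), z up. Jaws stand at both y ends of the bed, 46 mm above the table; the bed is open above and on its +-x sides.
- bed (a point): Centre of the bed's top, 14 mm above the table; the bed is 48 mm (x) x 44 mm (y), so that the heat sink overhangs it by 3 mm at each jaw. Its friction can make one jaw press a fifth harder than the other. Axes as the clamp's.
- jaw_left: Jaw at +y with its arm (99 mm off the middle) and threaded end. Its origin coincides with the clamp's when fully open and slides to -y by 3.82 mm per rad of the turnbuckle. Its rubber-faced pad, 16 mm wide, 17 to 41 mm above the table, has its face at y = +41 mm when fully open, and gives way by 1 mm per 10 N.
- jaw_right: Jaw at -y, the mirror image, sliding to +y by as much. Its pad is a rigid screw-out nose: its face is at y = -41 mm when fully open, or up to 8 mm nearer to the middle; how far it is screwed out differs each time and is not measured, so the end of the tightening must be felt.
- turnbuckle (a joint): Angle of the turnbuckle body, rad: 0 fully open, growing as it tightens, at most 5.6. At 0 the four spokes point to the clamp's -x, +z, +x and -z; as it grows the spokes on the -x side go down and the top comes towards the robot. Running free it takes 0.30 N m (7.1 N at 42 mm from the axis), each newton of jaw force adds 0.0076 N m. Friction holds it when let go, up to 39 N of jaw force.
- axis (a point): Centre of the turnbuckle body, on its axis, 70 mm above the table, 125 mm in front (-x) of the bed's centre; axes as the clamp's, the body's axis is y. Open steel frame 100 mm long, 26 mm thick; in its middle four round spokes, 7 mm thick, 90 degrees apart, with 11 mm balls, reach 53 mm from the axis. One spoke gives about 80 degrees before the next comes down on the pusher from behind.
- terminal_block: Bystander: screw terminal strip 16 x 50 x 15 mm; origin under its centre.
- tape_roll: Bystander: roll of tape lying flat, 62 mm across, 19 mm high; origin under its centre.
- screwdriver: Bystander: screwdriver lying flat, 158 mm long, 19 mm thick; origin under its centre.
- flux_bottle: Bystander: small dropper bottle standing, 33 mm wide, 102 mm high; origin under its centre.
- side_cutter: Bystander: flush cutters lying flat, 137 x 46 x 12 mm; origin under its centre.
Not all that is in view belongs to the job. Of the things that look like the heat_sink, the middle-sized one is meant.

How it is judged:
On the way, in this order (a step that is already met when the one before it is completed fails the run):
1. the heat sink stands on the bed between the open jaws, let go (distance between heat_sink and bed below 0.014 m and z of heat_sink in the frame of bed below 0.003 m and angle between heat_sink's own z axis and vertical below 0.1 rad and angle between the x axis of heat_sink and the y axis of clamp, either way round below 0.25 rad and contact force between the fingers and heat_sink below 0.05 N), for 0.2 s.
2. both jaws press on the heat sink with more than 12 N (contact force between each of jaw_left, jaw_right and heat_sink above 12 N), for 0.2 s.
At the end, for the whole second after the job is handed in: The heat sink lies flat (within 0.08 rad, underside within 3 mm of the bed's top) and within 12 mm of the bed's centre, its length square to the jaws within 0.1 rad, at rest, and each jaw presses on it with 12 to 40 N (all of step 2 and contact force between each of jaw_left, jaw_right and heat_sink below 40 N and distance between heat_sink and bed below 0.012 m and z of heat_sink in the frame of bed below 0.003 m and angle between heat_sink's own z axis and vertical below 0.08 rad and angle between the x axis of heat_sink and the y axis of clamp, either way round below 0.1 rad and velocity of joint turnbuckle below 0.05 rad/s and linear speed of heat_sink below 0.01 m/s); the robot touches nothing.
It fails at once if a jaw pressed on the heat sink with more than 45 N (contact force between any of jaw_left, jaw_right and heat_sink above 45 N).
It fails at once if the robot pushed on a jaw with more than 25 N (contact force between any of the arm, the fingers and jaw_left above 25 N or contact force between any of the arm, the fingers and jaw_right above 25 N).
It fails at once if a bystander was moved by more than 30 mm (distance of any of terminal_block, tape_roll, screwdriver, flux_bottle, side_cutter from where it was at the start of the episode above 0.03 m).
It also fails if it takes over 72 s, if anything falls off the work surface, if the arm or the gripper's body presses on something with over 40 N, if the wrist force passes 120 N, or if a joint passes its speed limit or range.

## Robot

A 6-joint arm with a two-finger parallel gripper is mounted at the origin on a cart in front of the work surface, level with it; the furniture and walls round the work are solid. World frame = base frame: x ahead of the robot, y to its left, z up, the work surface at z = 0. Lengths are in m, angles in rad, forces in N, time in s.
With the tool pointing down it reaches from about 0.35 to 0.775 m from the base axis. Payload 5.5 kg.
Tool frame: the origin (TCP) lies between the finger pads; the fingertips stand 11 mm ahead of it and the grasp point (between the pads) lies 8 mm behind it (tips_ahead is the distance from the TCP to the fingertips, in m); z points along the fingers, y is the line along which they close (so a half turn about z gives the same grasp; the last joint's range is limited). The gripper opens to 85 mm and grips with 20 to 120 N. Pads are 22 mm wide; open, the fingers measure 114 mm over their backs; the gripper's body (76 mm by 85 mm) begins 54 mm behind the grasp point. The pads swing forward as they close: fully open they stand 13 mm farther back than shut.
Start: joints at [1.034, 0.313, 0.046, 1.304, 0, 1.431], TCP at [0.222, 0.53, 0.22] pointing down, gripper open.
Joint ranges: [-2.76, 2.76], [-0.86, 1.69], [-1.03, 1.26], [-2.2, 2.34], [-1.47, 1.5], [-3.14, 3.14]. Speed limits (rad/s): [2.57, 2.57, 3.14, 3.14, 3.14, 3.14].

## Interface

Orientations are given as a unit quaternion [w, x, y, z].
In Python, from workcell import * gives the robot as it stands. The module is installed in compiled form; this text tells all that it offers.
- The arm moves only by the tool jog_arm, never from a script. Its argument "moves" is a list of rows, each an object with "fingers": the closure, from 0 (fully open) to 1 (shut); "slide": the shift along the tool's x, y, z in mm, a list of three; "angular": the turn, a rotation vector about the tool's x, y, z in degrees, a list of three. A call has 1 to 10 rows; each row is the pose to reach, as a shift and turn from the pose commanded when the call began, along the tool's axes at that moment; what a row does not reach only later rows make up. A row lasts 1/12 s, in which the tool goes at most 41.7 mm and 7.16 degrees, less where a joint would pass 70% of its speed; a pose out of reach is approached as far as the arm can. A call with a gripper value outside its range is refused whole. The fingers move at their own pace and stop on an object; "squeeze" is the grip in N (left out, the last holds). Time passes only in rows, so rows that repeat a pose let the fingers close. It gives the time, the measured TCP pose, the force, the opening and the grip force at its end, in the units of the state.
- get_state(): the state, without advancing time (a new reading comes with each control period).
- read_camera(name): name is "scene" or "top"; returns a dict with "color" (480x640x3 uint8, red, green, blue), "fovy" (degrees; the focal length in pixels is half the picture's height over the tangent of half this angle, whatever the lens; pixels are square), "cx", "cy" (the principal point, pixels), "D" ([k1, k2, p1, p2, k3] as OpenCV has them; the pictures are not rectified), "world_from_camera" (4x4, takes a point from camera to world coordinates). Camera axes: x right, y down, z forward; pixel columns grow to the right and rows downward; lengths in m; the calibration is good to about 2 mm. A picture is of the moment at which its call begins. There is no depth.
- hand_in(): hands the job in; it is judged then, once.
Trained networks look in a picture, given as the dict that the camera call returned (one of the last four; its "shot" number tells which), for a name from the list of things; names that differ only in an ending like _2 or _b are one class to them, and where a whole thing is asked for, a point or a joint stands for the part that bears it (a point fixed in the world has none). Each returns a list of dicts, best first, with "p" (0 to 1); they miss things now and then, are a little off and sometimes report something else, mostly with a low value. They report only what shows in the picture. A call takes as long as a camera call. They do not tell look-alikes from the thing itself.
- look_for(target, picture): "point" ([column, row] in pixels, amid what is visible of it).
- tip_of(target, picture): "point" ([column, row] in pixels: a listed point, or the origin of a listed thing).
The state is a dict: "clock": time; "joint_pos": joint angles; "qvel": joint speeds; "tau": joint torques, N m; "tcp_pos": TCP position; "orientation": TCP orientation; "wrist_force": force on the tool from outside, world axes, zero at the start; "ft_torque": the same for the moment, N m; "finger_gap": finger opening in m; "grip_force": force on a finger pad.
Only numpy, scipy, OpenCV 4.12 (cv2) and the standard library are available. Lean on these libraries where they do the work, as an engineer would, in place of code of your own. Each camera call takes 0.05 s, during which the arm holds its last target. There are 200 camera calls.

## Working session

There is one attempt and no reset: what is moved stays moved. The work goes in short steps, Python scripts to look and compute and a tool call to move; the robot and the scene stay as the last step left them, time stands still between calls to the robot, and variables do not carry over. Pictures are saved under pics/ and viewed, at most 10 in all, crops included, and the job is handed in when it is done.

Besides the shell and the picture viewer there is one more tool, called after "Call:" by a JSON object that holds its "name" and its "arguments". jog_arm: Moves the arm, as the interface text tells. Its arguments: {"type":"object","properties":{"moves":{"type":"array","items":{"type":"object","properties":{"fingers":{"type":"number"},"slide":{"type":"array","items":{"type":"number"}},"angular":{"type":"array","items":{"type":"number"}}}}},"squeeze":{"type":"number"}},"required":["moves"]}

```bash
mkdir -p pics; cat > h.py <<'E'
from workcell import *
import numpy as np, cv2
from scipy.spatial.transform import Rotation as R
def K(p):
    f=p["color"].shape[0]/2/np.tan(np.radians(p["fovy"])/2)
    return np.array([[f,0,p["cx"]],[0,f,p["cy"]],[0,0,1]])
def at(p,px,z):
    u=cv2.undistortPoints(np.array([[px]],float),K(p),np.array(p["D"],float))[0,0]
    T=np.array(p["world_from_camera"]); d=T[:3,:3]@[u[0],u[1],1]; o=T[:3,3]
    return o+d*(z-o[2])/d[2]
def proj(p,X):
    T=np.linalg.inv(np.array(p["world_from_camera"]))
    q=cv2.projectPoints(np.atleast_2d(X).astype(float),cv2.Rodrigues(T[:3,:3])[0],T[:3,3],K(p),np.array(p["D"],float))[0]
    return q[:,0]
def save(p,n): cv2.imwrite("pics/"+n,p["color"][:,:,::-1])
def crop(p,n,c,h,s):
    x,y=map(int,c); a=p["color"][max(0,y-h):y+h,max(0,x-h):x+h,::-1]
    cv2.imwrite("pics/"+n,cv2.resize(a,None,fx=s,fy=s,interpolation=cv2.INTER_CUBIC))
E
python3 - <<'E'
from h import *
np.set_printoptions(precision=3,suppress=True)
s=get_state(); print(s)
for n in("top","scene"):
    p=read_camera(n); save(p,n+"1.png"); print(n,p["fovy"],np.array(p["world_from_camera"])[:3,3])
    for t,z in(("heat_sink",0.),("clamp",0),("bed",.014),("axis",.07),("turnbuckle",.07)):
        for f in(look_for,tip_of):
            try: r=f(t,p)
            except Exception as e: print(t,f.__name__,e); continue
            for d in r[:4]: print(t,f.__name__,np.round(d["point"],1),round(d["p"],2),at(p,d["point"],z))
E
```

```text
{'clock': 0.0, 'joint_pos': array([ 1.034,  0.314,  0.045,  1.304, -0.   ,  1.431]), 'qvel': array([ 0.001, -0.001, -0.   , -0.001,  0.001, -0.   ]), 'tau': array([ -0.   , -48.063,  29.853,   0.019,   0.   ,  -0.   ]), 'tcp_pos': array([0.222, 0.53 , 0.219]), 'orientation': array([-0.   ,  0.197,  0.98 , -0.001]), 'wrist_force': array([-1.093, -0.211, -0.539]), 'ft_torque': array([ 0.013,  0.011, -0.007]), 'grip_force': 0.0, 'finger_gap': 0.08550646416498155}
top 52.319302226984014 [ 0.399 -0.026  1.206]
heat_sink call [424.7 223.5] 0.77 [ 0.567 -0.302  0.   ]
heat_sink call [381. 243.] 0.65 [ 0.519 -0.191  0.   ]
heat_sink call [465.1 228.8] 0.57 [ 0.552 -0.405  0.   ]
heat_sink call [379.7 243.2] 0.87 [ 0.519 -0.188  0.   ]
heat_sink call [424.4 222.5] 0.65 [ 0.569 -0.302  0.   ]
heat_sink call [463.8 226.6] 0.49 [ 0.558 -0.402  0.   ]
clamp call [273.  236.1] 0.8 [0.54  0.077 0.   ]
clamp call [269.  207.3] 0.91 [0.613 0.087 0.   ]
bed call [273.  236.2] 0.81 [0.538 0.076 0.014]
bed call [427.7 222.9] 0.44 [ 0.566 -0.307  0.014]
bed call [264.2 207.8] 0.56 [0.61  0.098 0.014]
axi
[... 820 characters left out ...]
at_sink call [385.4 324.6] 0.59 [ 0.569 -0.296  0.   ]
heat_sink call [407.4 361.1] 0.54 [ 0.553 -0.395  0.   ]
clamp call [299.5 238.7] 0.59 [0.541 0.074 0.   ]
clamp call [324.2 229.7] 0.9 [0.619 0.089 0.   ]
clamp call [323.3 231.3] 0.73 [0.613 0.082 0.   ]
bed call [296.4 233.8] 0.79 [0.535 0.078 0.014]
bed call [225.7 206. ] 0.69 [0.413 0.3   0.014]
bed call [322.5 224.3] 0.61 [0.616 0.095 0.014]
axis call [298.3 235.3] 0.7 [ 0.501 -0.018  0.07 ]
axis call [283.2 219.1] 0.98 [0.497 0.068 0.07 ]
turnbuckle call [281.5 219.3] 0.58 [0.493 0.069 0.07 ]
turnbuckle call it knows: axis, bed, clamp, flux_bottle, heat_sink, jaw_left, jaw_right, screwdriver, side_cutter, tape_roll, terminal_block
```

```bash
python3 - <<'E'
import cv2
a=cv2.imread("pics/top1.png")
cv2.imwrite("pics/hs.png",cv2.resize(a[190:280,350:500],None,fx=5,fy=5,interpolation=cv2.INTER_CUBIC))
E
```

```text
(no output)
```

View pics/top1.png

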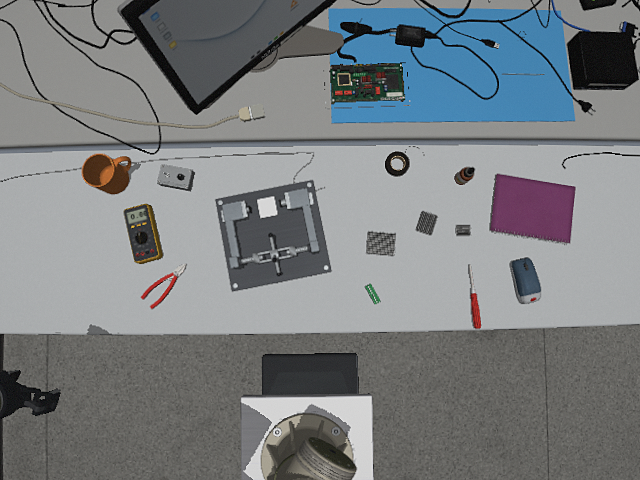

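View pics/hs.png

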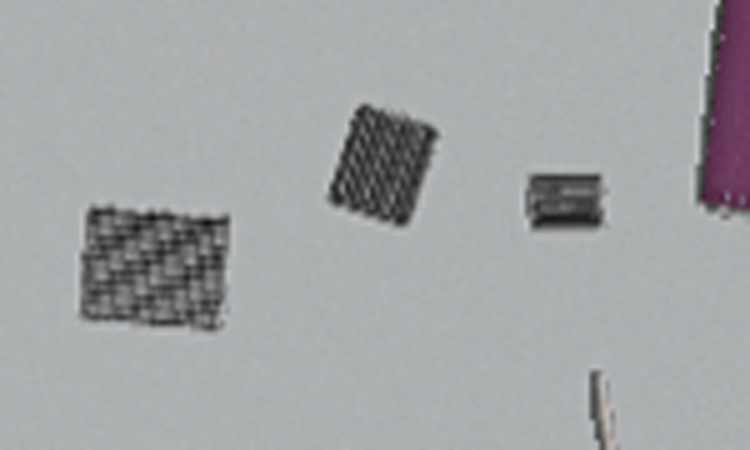

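View pics/scene1.png

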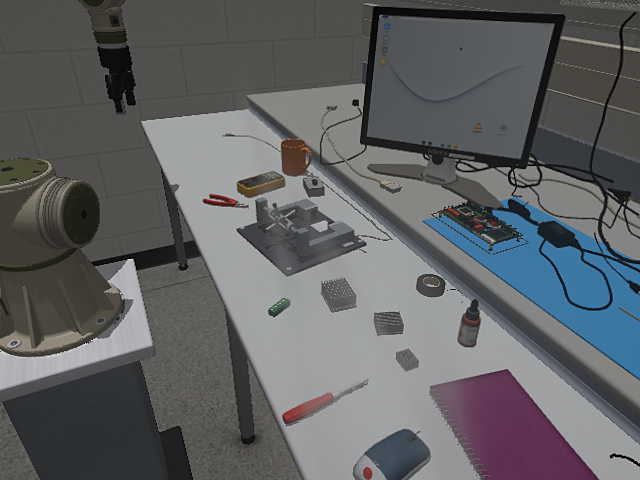

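Candidates for the heat sink are the large pin block at (381,243), the middle one at (427,223) and the small one at (463,229). I choose the middle one: the crop measures it at about 47x38 mm, which fits 50x40, and its fins are straight. The clamp plate spans about (216..330, 180..291) in the top picture. Its bed is at (267,206) and its spokes at (277,255).

```bash
python3 - <<'E'
from h import *
np.set_printoptions(precision=4,suppress=True)
from scipy.optimize import least_squares
p=read_camera("top"); g=cv2.cvtColor(p["color"],cv2.COLOR_RGB2GRAY)
def blob(x0,y0,x1,y1,k):
    r=g[y0:y1,x0:x1]; t,m=cv2.threshold(r,0,255,cv2.THRESH_BINARY_INV+cv2.THRESH_OTSU)
    m=cv2.morphologyEx(m,cv2.MORPH_CLOSE,np.ones((k,k))); 
    c=max(cv2.findContours(m,cv2.RETR_EXTERNAL,cv2.CHAIN_APPROX_NONE)[0],key=cv2.contourArea)
    print(t,cv2.contourArea(c)); return (c[:,0]+[x0,y0]).astype(float)
# heat sink: outline -> plane z=24mm
c=blob(408,205,445,242,3)
W=np.array([at(p,q,.020)[:2] for q in c])
r=cv2.minAreaRect((W*1000).astype(np.float32)); print("sink rect mm",r); print(cv2.boxPoints(r))
# clamp plate
c=blob(205,165,342,302,5)
W=np.array([at(p,q,.006)[:2] for q in c]); r=cv2.minAreaRect((W*1000).astype(np.float32)); print("plate",r); print(cv2.boxPoints(r))
# bed: bright
x0,y0=250,190; q=g[y0:225,x0:285]; m=(q>200).astype(np.uint8)
cc=max(cv2.findContours(m,cv2.RETR_EXTERNAL,cv2.CHAIN_APPROX_NONE)[0],key=cv2.contourArea)[:,0]+[x0,y0]
W=np.array([at(p,k,.014)[:2] for k in cc.astype(float)]); print("bed",cv2.minAreaRect((W*1000).astype(np.float32)))
x,y=216,175
cv2.imwrite("pics/clamp.png",cv2.resize(p["color"][y:y+120,x-6:x+120,::-1],None,fx=5,fy=5,interpolation=cv2.INTER_CUBIC)[:600])
E
```

```text
123.0 319.5
sink rect mm ((566.7298583984375, -301.61614990234375), (42.29594802856445, 52.92050552368164), 69.48672485351562)
[[ 534.5367 -312.1508]
 [ 584.1015 -330.6955]
 [ 598.923  -291.0815]
 [ 549.3582 -272.5368]]
124.0 9313.0
plate ((550.7445678710938, 75.45802307128906), (247.35887145996094, 258.2189636230469), 10.565948486328125)
[[405.4877 179.6996]
 [452.8366 -74.1411]
 [696.0014 -28.7836]
 [648.6525 225.0571]]
bed ((612.2431640625, 90.9085693359375), (44.3095703125, 40.6706428527832), 9.631438255310059)
```

View pics/clamp.png

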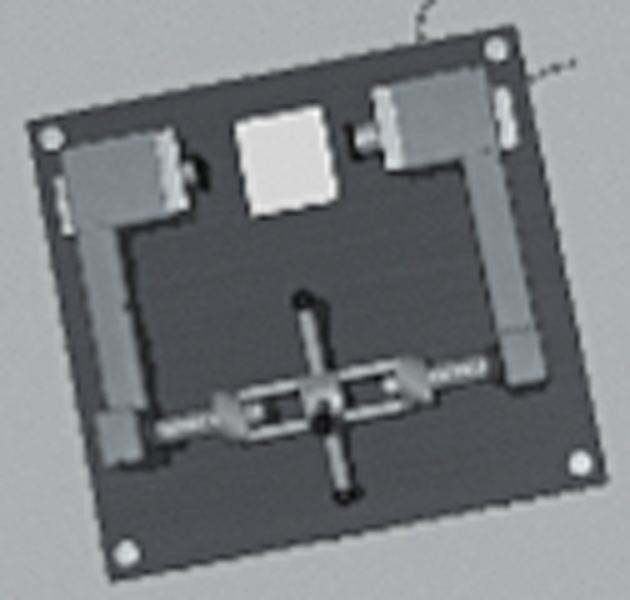

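The middle sink sits at (0.567,-0.302) with yaw about -20.5°. The bed is at (0.613,0.092) with clamp yaw about 10.5°, and the axis at (0.490,0.069). In the crop the spokes point at -x, up and +x, so the turnbuckle is near 0, and the right jaw's nose shows at the bed's right side.

```bash
cat >> h.py <<'E'
def to(x,y,z,yaw,tilt=None):
    "print slide mm/angular deg to reach a down-pointing pose with tool y at yaw (deg)"
    s=get_state(); w,a,b,c=s["orientation"]; R0=R.from_quat([a,b,c,w])
    t=np.radians(yaw); Y=np.array([np.cos(t),np.sin(t),0]); Z=np.array([0,0,-1.]); X=np.cross(Y,Z)
    R1=R.from_matrix(np.c_[X,Y,Z])
    print("slide",(R0.inv().apply(np.array([x,y,z])-s["tcp_pos"])*1000).round(1),"ang",(R0.inv()*R1).as_rotvec(degrees=True).round(2),
      "now",s["tcp_pos"].round(4),"F",s["wrist_force"].round(2),"gap",round(s["finger_gap"],4),"q",s["joint_pos"].round(2),"t",s["clock"])
E
python3 -c "
from h import *
to(.567,-.302,.12,69.5)"
```

```text
slide [-639.6 -634.5   99.9] ang [ 0.    0.   -2.23] now [0.2222 0.5304 0.2199] F [ 0.37 -0.18 -0.28] gap 0.0856 q [ 1.03  0.31  0.05  1.3  -0.    1.43] t 1.05
```

Call:
{"name": "jog_arm", "arguments": {"moves": [{"slide": [-640, -634, 0], "angular": [0, 0, -2.2], "fingers": 0.2}, {"slide": [-640, -634, 0], "angular": [0, 0, -2.2], "fingers": 0.2}, {"slide": [-640, -634, 0], "angular": [0, 0, -2.2], "fingers": 0.2}, {"slide": [-640, -634, 0], "angular": [0, 0, -2.2], "fingers": 0.2}, {"slide": [-640, -634, 0], "angular": [0, 0, -2.2], "fingers": 0.2}, {"slide": [-640, -634, 0], "angular": [0, 0, -2.2], "fingers": 0.2}, {"slide": [-640, -634, 0], "angular": [0, 0, -2.2], "fingers": 0.2}, {"slide": [-640, -634, 0], "angular": [0, 0, -2.2], "fingers": 0.2}, {"slide": [-640, -634, 0], "angular": [0, 0, -2.2], "fingers": 0.2}, {"slide": [-640, -634, 0], "angular": [0, 0, -2.2], "fingers": 0.2}]}}

```text
clock: 1.88
tcp_pos: [0.3822, 0.1437, 0.2203]
orientation: [0.001, 0.178, 0.984, 0.0]
wrist_force: [1.3, 0.6, 0.2]
finger_gap: 0.0683
grip_force: 0.0
```

```bash
python3 -c "
from h import *
to(.567,-.302,.22,69.5)"
```

```text
slide [-329.2 -352.6    0.4] ang [ 0.04  0.06 -0.02] now [0.3822 0.1437 0.2203] F [1.29 0.64 0.17] gap 0.0683 q [ 0.16 -0.01 -0.34  1.24  0.    0.52] t 1.8833
```

Call:
{"name": "jog_arm", "arguments": {"moves": [{"slide": [-329, -353, 0], "fingers": 0.2}, {"slide": [-329, -353, 0], "fingers": 0.2}, {"slide": [-329, -353, 0], "fingers": 0.2}, {"slide": [-329, -353, 0], "fingers": 0.2}, {"slide": [-329, -353, 0], "fingers": 0.2}, {"slide": [-329, -353, 0], "fingers": 0.2}, {"slide": [-329, -353, 0], "fingers": 0.2}, {"slide": [-329, -353, 0], "fingers": 0.2}, {"slide": [-329, -353, 0], "fingers": 0.2}, {"slide": [-329, -353, 0], "fingers": 0.2}]}}

```text
schema error: expected keys fingers, slide, angular
```

Call:
{"name": "jog_arm", "arguments": {"moves": [{"slide": [0, 0, 0], "fingers": 0.2}, {"slide": [0, 0, 0], "fingers": 0.2}, {"slide": [0, 0, 0], "fingers": 0.2}]}}

```text
schema error: expected keys fingers, slide, angular
```

```bash
python3 -c "
from h import *
to(.567,-.302,.015,69.5)"
```

```text
slide [-329.  -352.8  205.4] ang [ 0.04  0.06 -0.02] now [0.3822 0.1437 0.2203] F [1.29 0.64 0.17] gap 0.0683 q [ 0.16 -0.01 -0.34  1.24  0.    0.52] t 1.8833
```

Call:
{"name": "jog_arm", "arguments": {"moves": [{"slide": [-329, -353, 0], "angular": [0, 0, 0], "fingers": 0.2}, {"slide": [-329, -353, 0], "angular": [0, 0, 0], "fingers": 0.2}, {"slide": [-329, -353, 0], "angular": [0, 0, 0], "fingers": 0.2}, {"slide": [-329, -353, 0], "angular": [0, 0, 0], "fingers": 0.2}, {"slide": [-329, -353, 0], "angular": [0, 0, 0], "fingers": 0.2}, {"slide": [-329, -353, 0], "angular": [0, 0, 0], "fingers": 0.2}, {"slide": [-329, -353, 0], "angular": [0, 0, 0], "fingers": 0.2}, {"slide": [-329, -353, 0], "angular": [0, 0, 0], "fingers": 0.2}, {"slide": [-329, -353, 0], "angular": [0, 0, 0], "fingers": 0.2}, {"slide": [-329, -353, 0], "angular": [0, 0, 0], "fingers": 0.2}]}}

```text
clock: 2.72
tcp_pos: [0.5414, -0.2418, 0.2199]
orientation: [0.0, 0.178, 0.984, 0.0]
wrist_force: [0.7, 0.2, -0.2]
finger_gap: 0.0684
grip_force: 0.0
```

```bash
python3 -c "
from h import *
to(.567,-.302,.22,69.5)"
```

```text
slide [-45.1 -47.4  -0.1] ang [ 0.01  0.02 -0.06] now [ 0.5414 -0.2418  0.2199] F [ 0.67  0.24 -0.16] gap 0.0684 q [-0.56  0.35  0.1   1.32  0.   -0.2 ] t 2.7167
```

Call:
{"name": "jog_arm", "arguments": {"moves": [{"slide": [-45, -47, 0], "angular": [0, 0, 0], "fingers": 0.2}, {"slide": [-45, -47, 0], "angular": [0, 0, 0], "fingers": 0.2}, {"slide": [-45, -47, 40], "angular": [0, 0, 0], "fingers": 0.2}, {"slide": [-45, -47, 80], "angular": [0, 0, 0], "fingers": 0.2}, {"slide": [-45, -47, 120], "angular": [0, 0, 0], "fingers": 0.2}, {"slide": [-45, -47, 160], "angular": [0, 0, 0], "fingers": 0.2}, {"slide": [-45, -47, 185], "angular": [0, 0, 0], "fingers": 0.2}, {"slide": [-45, -47, 197], "angular": [0, 0, 0], "fingers": 0.2}, {"slide": [-45, -47, 204], "angular": [0, 0, 0], "fingers": 0.2}, {"slide": [-45, -47, 204], "angular": [0, 0, 0], "fingers": 0.2}]}}

```text
clock: 3.55
tcp_pos: [0.5665, -0.2992, 0.0151]
orientation: [-0.001, 0.178, 0.984, 0.0]
wrist_force: [0.5, -0.3, 1.2]
finger_gap: 0.0681
grip_force: 0.0
```

Call:
{"name": "jog_arm", "arguments": {"squeeze": 30, "moves": [{"slide": [0, 0, 0], "angular": [0, 0, 0], "fingers": 0.4}, {"slide": [0, 0, 0], "angular": [0, 0, 0], "fingers": 0.8}, {"slide": [0, 0, 0], "angular": [0, 0, 0], "fingers": 0.8}, {"slide": [0, 0, 0], "angular": [0, 0, 0], "fingers": 0.8}, {"slide": [0, 0, 0], "angular": [0, 0, 0], "fingers": 0.8}, {"slide": [0, 0, 0], "angular": [0, 0, 0], "fingers": 0.8}]}}

```text
clock: 4.05
tcp_pos: [0.567, -0.2996, 0.0166]
orientation: [0.001, 0.178, 0.984, -0.0]
wrist_force: [0.2, -0.5, 0.1]
finger_gap: 0.0173
grip_force: 0.0
```

```bash
python3 -c "
from h import *
to(.567,-.302,.015,69.5)
p=read_camera('scene'); crop(p,'g.png',(386,300),75,4)"
```

```text
slide [-0.8 -2.3  1.6] ang [-0.01  0.06 -0.03] now [ 0.567  -0.2996  0.0166] F [ 0.2  -0.46  0.09] gap 0.0173 q [-0.61  0.56 -0.09  0.92  0.   -0.25] t 4.05
```

View pics/g.png

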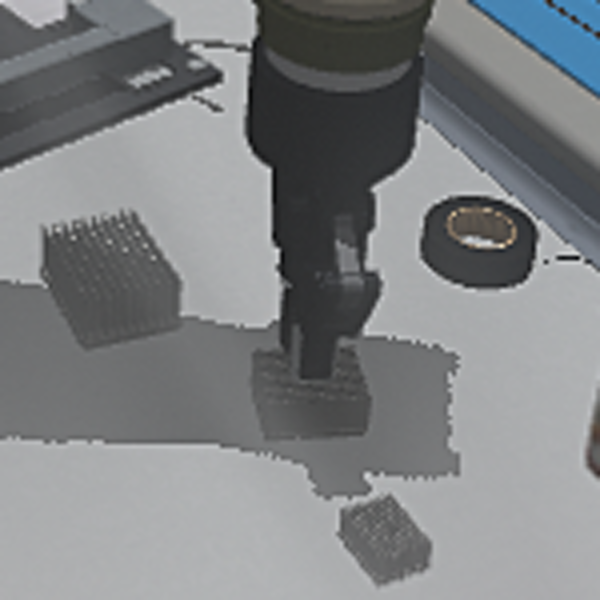

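The crop shows the fingertips at about (390,319), at or behind the sink at (389,324). The gap is 17 mm with no grip, so the fingers didn't take hold. I'll check by projection.

```bash
python3 - <<'E'
from h import *
np.set_printoptions(precision=4,suppress=True)
p=read_camera('scene')
cp=lambda X:((proj(p,X)-[386-75,300-75])*4).round(0)
print("tip",cp([[.567,-.2996,.0056]]))
t=np.radians(-20.5);x=np.array([np.cos(t),np.sin(t)]);y=np.array([-x[1],x[0]])
for z in(0,.024):
    print(z,[tuple(cp([[*(np.array([.567,-.302])+a*.025*x+b*.02*y),z]])[0]) for a,b in((1,1),(1,-1),(-1,-1),(-1,1))])
for f in(look_for,tip_of):
    print([(np.round(d['point'],1),at(p,d['point'],.0)) for d in f('heat_sink',p)])
E
```

```text
tip [[299. 395.]]
0 [(np.float64(342.0), np.float64(377.0)), (np.float64(360.0), np.float64(432.0)), (np.float64(257.0), np.float64(438.0)), (np.float64(243.0), np.float64(382.0))]
0.024 [(np.float64(346.0), np.float64(340.0)), (np.float64(365.0), np.float64(394.0)), (np.float64(261.0), np.float64(400.0)), (np.float64(246.0), np.float64(344.0))]
[(array([339.2, 294.8]), array([ 0.529 , -0.1744,  0.    ])), (array([388. , 322.9]), array([ 0.5763, -0.2942,  0.    ])), (array([407.6, 360.9]), array([ 0.5541, -0.3949,  0.    ]))]
[(array([337.5, 304.1]), array([ 0.5116, -0.2007,  0.    ])), (array([387.4, 325.4]), array([ 0.5713, -0.2999,  0.    ])), (array([405.8, 362.2]), array([ 0.5494, -0.3962,  0.    ]))]
```

Call:
{"name": "jog_arm", "arguments": {"moves": [{"slide": [0, 0, 0], "angular": [0, 0, 0], "fingers": 1}, {"slide": [0, 0, 0], "angular": [0, 0, 0], "fingers": 1}, {"slide": [0, 0, 0], "angular": [0, 0, 0], "fingers": 1}, {"slide": [0, 0, -3], "angular": [0, 0, 0], "fingers": 1}]}}

```text
clock: 4.58
tcp_pos: [0.5663, -0.2991, 0.0183]
orientation: [-0.001, 0.178, 0.984, 0.0]
wrist_force: [0.1, 0.2, -0.1]
finger_gap: 0.0001
grip_force: 0.0
```

```bash
python3 - <<'E'
from h import *
np.set_printoptions(precision=4,suppress=True)
s=get_state(); print({k:s[k] for k in("tcp_pos","wrist_force","finger_gap","grip_force","ft_torque")})
a=read_camera('scene'); b=read_camera('top')
f=lambda p,c:cv2.resize(p["color"][c[1]-40:c[1]+40,c[0]-40:c[0]+40,::-1],(400,400),interpolation=cv2.INTER_CUBIC)
cv2.imwrite("pics/two.png",np.hstack([f(a,(388,312)),f(b,(427,223))]))
E
```

```text
{'tcp_pos': array([ 0.5663, -0.2991,  0.0183]), 'wrist_force': array([ 0.0527,  0.1612, -0.0906]), 'finger_gap': 6.500662977293556e-05, 'grip_force': 0.0, 'ft_torque': array([-0.0142, -0.0104,  0.0158])}
```

View pics/two.png

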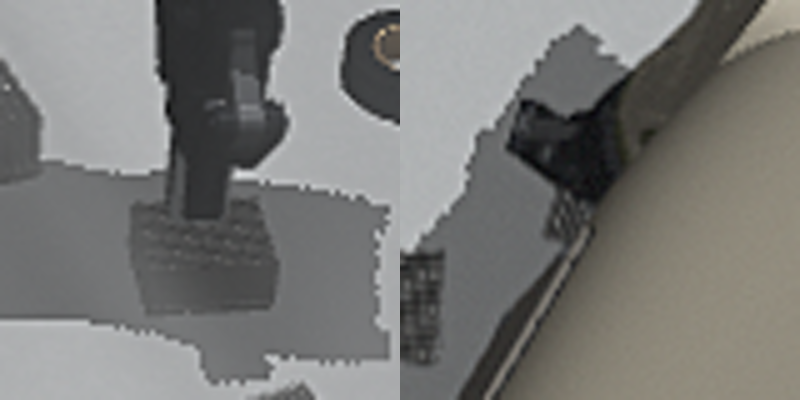

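Call:
{"name": "jog_arm", "arguments": {"moves": [{"slide": [0, 0, -30], "angular": [0, 0, 0], "fingers": 1}, {"slide": [0, 0, -40], "angular": [0, 0, 0], "fingers": 1}, {"slide": [0, 0, -40], "angular": [0, 0, 0], "fingers": 1}]}}

```text
clock: 4.93
tcp_pos: [0.5691, -0.301, 0.0624]
orientation: [0.003, 0.178, 0.984, -0.001]
wrist_force: [0.0, -0.4, 0.6]
finger_gap: -0.0
grip_force: 0.0
```

```bash
python3 - <<'E'
from h import *
np.set_printoptions(precision=4,suppress=True)
s=get_state(); t=s["tcp_pos"]; print({k:s[k] for k in("tcp_pos","orientation","wrist_force","finger_gap","grip_force","joint_pos")})
a=read_camera('scene')
im=a["color"][:,:,::-1].copy(); im=cv2.resize(im[230:350,310:470],(800,600),interpolation=cv2.INTER_CUBIC)
for dz,c in((-.011,(0,0,255)),(0,(0,255,0)),(.062,(255,0,0))):
    q=(proj(a,[t+[0,0,dz]])[0]-[310,230])*5; print(q); cv2.circle(im,tuple(int(v) for v in q),4,c,1)
cv2.imwrite("pics/up.png",im)
E
```

```text
{'tcp_pos': array([ 0.5691, -0.301 ,  0.0624]), 'orientation': array([ 0.0031,  0.1782,  0.984 , -0.0014]), 'wrist_force': array([ 0.0344, -0.4277,  0.5654]), 'finger_gap': -1.8111982701875664e-05, 'grip_force': 0.0, 'joint_pos': array([-0.6111,  0.5215, -0.0329,  1.0096,  0.0001, -0.2528])}
[394.5609 377.9416]
[396.9656 355.2418]
[411.1621 221.7038]
```

View pics/up.png

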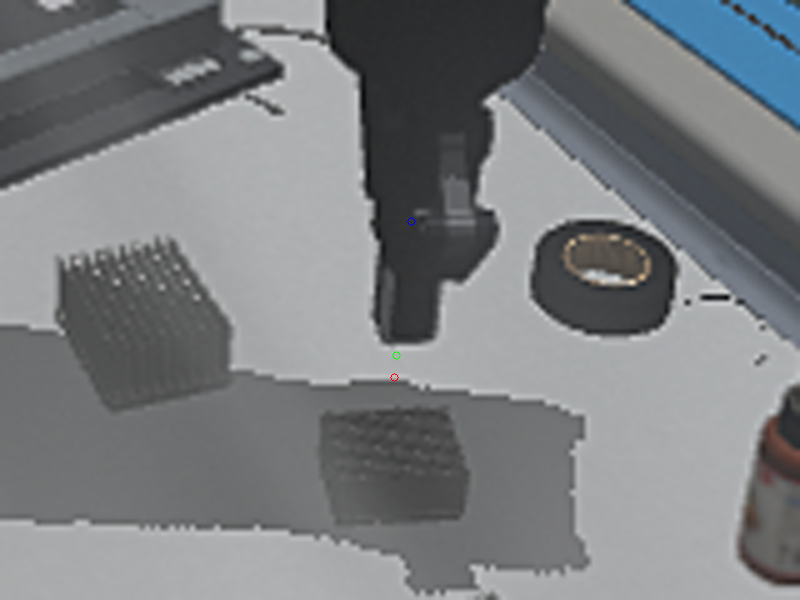

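The closed fingertip shows about 17 mm higher than the TCP reading implies: it is at (403,342) in the crop against (395,378) predicted. So the fingers passed just over the sink. I'll find the real tip height by touching the sink's top gently.

Call:
{"name": "jog_arm", "arguments": {"moves": [{"slide": [0, 0, 30], "angular": [0, 0, 0], "fingers": 1}, {"slide": [0, 0, 42], "angular": [0, 0, 0], "fingers": 1}, {"slide": [0, 0, 44], "angular": [0, 0, 0], "fingers": 1}, {"slide": [0, 0, 46], "angular": [0, 0, 0], "fingers": 1}, {"slide": [0, 0, 47], "angular": [0, 0, 0], "fingers": 1}, {"slide": [0, 0, 47], "angular": [0, 0, 0], "fingers": 1}]}}

```text
clock: 5.48
tcp_pos: [0.5653, -0.2985, 0.0125]
orientation: [-0.001, 0.178, 0.984, 0.0]
wrist_force: [-4.7, 3.1, 14.4]
finger_gap: -0.0001
grip_force: 7.0
```

Call:
{"name": "jog_arm", "arguments": {"moves": [{"slide": [0, 0, -35], "angular": [0, 0, 0], "fingers": 0.25}, {"slide": [0, 0, -35], "angular": [0, 0, 0], "fingers": 0.25}, {"slide": [0, 0, -35], "angular": [0, 0, 0], "fingers": 0.25}, {"slide": [0, 0, -35], "angular": [0, 0, 0], "fingers": 0.25}, {"slide": [0, 0, -15], "angular": [0, 0, 0], "fingers": 0.25}, {"slide": [0, 0, 0], "angular": [0, 0, 0], "fingers": 0.25}, {"slide": [0, 0, 8], "angular": [0, 0, 0], "fingers": 0.25}, {"slide": [0, 0, 12], "angular": [0, 0, 0], "fingers": 0.25}, {"slide": [0, 0, 15], "angular": [0, 0, 0], "fingers": 0.25}, {"slide": [0, 0, 15], "angular": [0, 0, 0], "fingers": 0.25}]}}

```text
clock: 6.32
tcp_pos: [0.5663, -0.2991, -0.004]
orientation: [-0.001, 0.178, 0.984, 0.0]
wrist_force: [-0.2, -0.3, -0.3]
finger_gap: 0.0641
grip_force: 0.0
```

Call:
{"name": "jog_arm", "arguments": {"moves": [{"slide": [0, 0, 4], "angular": [0, 0, 0], "fingers": 0.25}, {"slide": [0, 0, 7], "angular": [0, 0, 0], "fingers": 0.25}, {"slide": [0, 0, 7], "angular": [0, 0, 0], "fingers": 0.25}]}}

```text
clock: 6.57
tcp_pos: [0.5667, -0.2994, -0.0103]
orientation: [0.0, 0.178, 0.984, 0.0]
wrist_force: [-0.6, -0.1, -0.2]
finger_gap: 0.0635
grip_force: 0.0
```

Call:
{"name": "jog_arm", "arguments": {"squeeze": 30, "moves": [{"slide": [0, 0, 0], "angular": [0, 0, 0], "fingers": 0.5}, {"slide": [0, 0, 0], "angular": [0, 0, 0], "fingers": 0.8}, {"slide": [0, 0, 0], "angular": [0, 0, 0], "fingers": 0.8}, {"slide": [0, 0, 0], "angular": [0, 0, 0], "fingers": 0.8}, {"slide": [0, 0, 0], "angular": [0, 0, 0], "fingers": 0.8}]}}

```text
clock: 6.98
tcp_pos: [0.5673, -0.3006, -0.0089]
orientation: [0.001, 0.178, 0.984, -0.001]
wrist_force: [-1.9, -3.6, 6.1]
finger_gap: 0.038
grip_force: 40.3
```

Call:
{"name": "jog_arm", "arguments": {"squeeze": 30, "moves": [{"slide": [0, 0, 0], "angular": [0, 0, 0], "fingers": 0.4}, {"slide": [0, 0, -3], "angular": [0, 0, 0], "fingers": 0.4}, {"slide": [0, 0, -4], "angular": [0, 0, 0], "fingers": 0.4}, {"slide": [0, 0, -4], "angular": [0, 0, 0], "fingers": 0.8}, {"slide": [0, 0, -4], "angular": [0, 0, 0], "fingers": 0.8}, {"slide": [0, 0, -4], "angular": [0, 0, 0], "fingers": 0.8}, {"slide": [0, 0, -4], "angular": [0, 0, 0], "fingers": 0.8}, {"slide": [0, 0, -4], "angular": [0, 0, 0], "fingers": 0.8}]}}

```text
clock: 7.65
tcp_pos: [0.5669, -0.2992, -0.006]
orientation: [0.0, 0.178, 0.984, 0.0]
wrist_force: [-0.1, 1.0, 3.4]
finger_gap: 0.0383
grip_force: 31.8
```

Call:
{"name": "jog_arm", "arguments": {"moves": [{"slide": [0, 0, -40], "angular": [0, 0, 0], "fingers": 0.8}, {"slide": [0, 0, -80], "angular": [0, 0, 0], "fingers": 0.8}, {"slide": [0, 0, -120], "angular": [0, 0, 0], "fingers": 0.8}, {"slide": [0, 0, -160], "angular": [0, 0, 0], "fingers": 0.8}, {"slide": [0, 0, -200], "angular": [0, 0, 0], "fingers": 0.8}, {"slide": [0, 0, -200], "angular": [0, 0, 0], "fingers": 0.8}, {"slide": [0, 0, -200], "angular": [0, 0, 0], "fingers": 0.8}]}}

```text
clock: 8.23
tcp_pos: [0.5682, -0.3005, 0.1969]
orientation: [0.003, 0.178, 0.984, -0.001]
wrist_force: [1.1, 0.1, -1.7]
finger_gap: 0.0381
grip_force: 31.5
```

```bash
python3 -c "
from h import *
to(.613,.092,.20,10.5)"
```

```text
slide [ 95.7 383.2  -4.2] ang [ 0.09  0.35 58.97] now [ 0.5682 -0.3005  0.1969] F [ 1.08  0.1  -1.74] gap 0.0381 q [-0.61  0.45  0.19  1.31 -0.   -0.25] t 8.2333
```

Call:
{"name": "jog_arm", "arguments": {"moves": [{"slide": [96, 383, 0], "angular": [0, 0, 59], "fingers": 0.8}, {"slide": [96, 383, 0], "angular": [0, 0, 59], "fingers": 0.8}, {"slide": [96, 383, 0], "angular": [0, 0, 59], "fingers": 0.8}, {"slide": [96, 383, 0], "angular": [0, 0, 59], "fingers": 0.8}, {"slide": [96, 383, 0], "angular": [0, 0, 59], "fingers": 0.8}, {"slide": [96, 383, 0], "angular": [0, 0, 59], "fingers": 0.8}, {"slide": [96, 383, 0], "angular": [0, 0, 59], "fingers": 0.8}, {"slide": [96, 383, 0], "angular": [0, 0, 59], "fingers": 0.8}, {"slide": [96, 383, 0], "angular": [0, 0, 59], "fingers": 0.8}, {"slide": [96, 383, 0], "angular": [0, 0, 59], "fingers": 0.8}]}}

```text
clock: 9.07
tcp_pos: [0.6097, 0.0957, 0.1914]
orientation: [-0.002, 0.641, 0.768, -0.001]
wrist_force: [1.0, -0.6, -0.6]
finger_gap: 0.0381
grip_force: 31.4
```

Call:
{"name": "jog_arm", "arguments": {"moves": [{"slide": [0, 0, 0], "angular": [0, 0, 0], "fingers": 0.8}]}}

```text
clock: 9.15
tcp_pos: [0.6098, 0.0991, 0.1912]
orientation: [-0.002, 0.637, 0.771, -0.0]
wrist_force: [-0.4, -0.0, -0.1]
finger_gap: 0.0383
grip_force: 31.4
```

```bash
python3 -c "
from h import *
to(.613,.092,.06,10.5)"
```

```text
slide [ -8.    2.2 131.2] ang [-0.19 -0.17  0.35] now [0.6098 0.0991 0.1912] F [-0.36 -0.05 -0.08] gap 0.0383 q [0.03 0.41 0.11 1.28 0.   1.41] t 9.15
```

Call:
{"name": "jog_arm", "arguments": {"moves": [{"slide": [-8, 2, 0], "angular": [0, 0, 0], "fingers": 0.8}, {"slide": [-8, 2, 40], "angular": [0, 0, 0], "fingers": 0.8}, {"slide": [-8, 2, 80], "angular": [0, 0, 0], "fingers": 0.8}, {"slide": [-8, 2, 120], "angular": [0, 0, 0], "fingers": 0.8}, {"slide": [-8, 2, 135], "angular": [0, 0, 0], "fingers": 0.8}, {"slide": [-8, 2, 135], "angular": [0, 0, 0], "fingers": 0.8}]}}

```text
clock: 9.65
tcp_pos: [0.6095, 0.0831, 0.0522]
orientation: [-0.004, 0.641, 0.768, -0.004]
wrist_force: [-1.0, -0.3, -0.6]
finger_gap: 0.0382
grip_force: 31.3
```

```bash
python3 - <<'E'
from h import *
np.set_printoptions(precision=4,suppress=True)
to(.613,.092,.008,10.5)
s=get_state(); t=s["tcp_pos"]
a=read_camera('scene')
for f in(look_for,tip_of): print([(np.round(d['point'],1),round(d['p'],2),at(a,d['point'],t[2]+.006)) for d in f('heat_sink',a)])
o=[260,160]
im=cv2.resize(a["color"][160:265,260:400,::-1],(800,600),interpolation=cv2.INTER_CUBIC)
yw=np.radians(100.5);x=np.array([np.cos(yw),np.sin(yw)]);y=np.array([-x[1],x[0]])
for z,hx,hy,col in((.014,.022,.024,(0,0,255)),(t[2]+.006,.025,.02,(0,255,0)),(t[2]+.03,.025,.02,(0,255,0))):
    c=np.array([.613,.092]) if z==.014 else t[:2]
    P=np.array([[*(c+i*hx*x+j*hy*y),z] for i,j in((1,1),(1,-1),(-1,-1),(-1,1))])
    q=((proj(a,P)-o)*[800/140,600/105]).astype(np.int32); cv2.polylines(im,[q],True,col,1)
cv2.imwrite("pics/place.png",im)
E
```

```text
slide [ 8.1  5.5 44.2] ang [-0.68 -0.09 -0.17] now [0.6095 0.0831 0.0522] F [-1.04 -0.33 -0.59] gap 0.0382 q [ 0.01  0.49 -0.11  0.98 -0.    1.4 ] t 9.65
[(array([407. , 359.5]), 0.92, array([ 0.5174, -0.4367,  0.0582])), (array([337.7, 294.7]), 0.73, array([ 0.4913, -0.2383,  0.0582])), (array([326.3, 208. ]), 0.59, array([0.6283, 0.0979, 0.0582]))]
[(array([338.4, 298.6]), 0.86, array([ 0.4871, -0.2496,  0.0582])), (array([403. , 363.2]), 0.73, array([ 0.5069, -0.4407,  0.0582])), (array([324.4, 210.2]), 0.53, array([0.6185, 0.0889, 0.0582]))]
```

View pics/place.png

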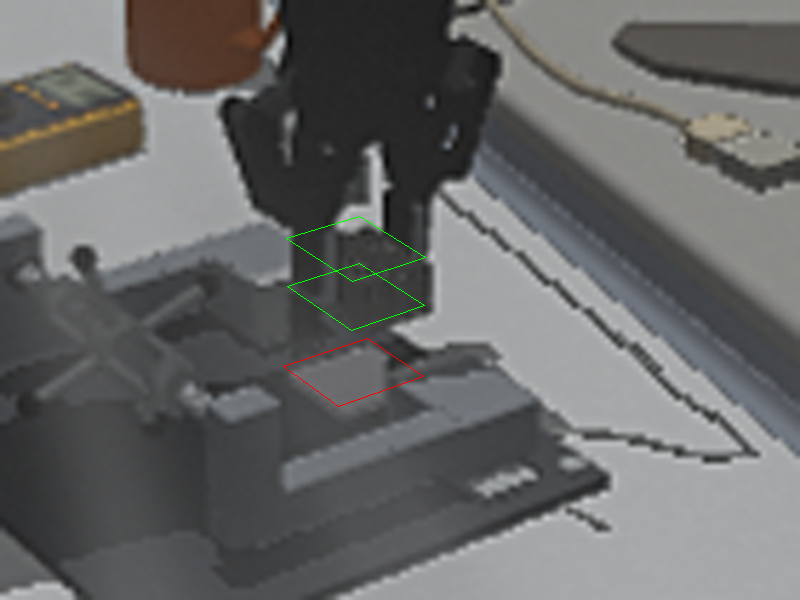

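The sink hangs level over the bed. The bed quad around (345,375) and the sink around (390,285) both show the same small calibration offset, so the relative shift can be trusted.

Call:
{"name": "jog_arm", "arguments": {"moves": [{"slide": [8, 5, 0], "angular": [-0.5, 0, 0], "fingers": 0.8}, {"slide": [8, 5, 10], "angular": [-0.5, 0, 0], "fingers": 0.8}, {"slide": [8, 5, 20], "angular": [-0.5, 0, 0], "fingers": 0.8}, {"slide": [8, 5, 30], "angular": [-0.5, 0, 0], "fingers": 0.8}, {"slide": [8, 5, 35], "angular": [-0.5, 0, 0], "fingers": 0.8}, {"slide": [8, 5, 38], "angular": [-0.5, 0, 0], "fingers": 0.8}, {"slide": [8, 5, 38], "angular": [-0.5, 0, 0], "fingers": 0.8}]}}

```text
clock: 10.38
tcp_pos: [0.6171, 0.0942, 0.0195]
orientation: [0.002, 0.64, 0.769, 0.003]
wrist_force: [-0.1, -0.2, -1.1]
finger_gap: 0.0381
grip_force: 31.4
```

```bash
python3 -c "
from h import *
to(.613,.092,.008,10.5)"
```

```text
slide [-1.5 -4.5 11.5] ang [ 0.37 -0.02 -0.03] now [0.6171 0.0942 0.0195] F [-0.05 -0.21 -1.07] gap 0.0381 q [ 0.02  0.53 -0.14  0.9   0.    1.41] t 10.3833
```

Call:
{"name": "jog_arm", "arguments": {"moves": [{"slide": [-1, -4, 3], "angular": [0.3, 0, 0], "fingers": 0.8}, {"slide": [-1, -4, 6], "angular": [0.3, 0, 0], "fingers": 0.8}, {"slide": [-1, -4, 9], "angular": [0.3, 0, 0], "fingers": 0.8}, {"slide": [-1, -4, 9], "angular": [0.3, 0, 0], "fingers": 0.8}, {"slide": [-1, -4, 9], "angular": [0.3, 0, 0], "fingers": 0.8}]}}

```text
clock: 10.8
tcp_pos: [0.6143, 0.0925, 0.0118]
orientation: [0.001, 0.64, 0.769, 0.001]
wrist_force: [0.5, 0.3, -0.8]
finger_gap: 0.038
grip_force: 31.4
```

Call:
{"name": "jog_arm", "arguments": {"moves": [{"slide": [0, 0, 1.5], "angular": [0, 0, 0], "fingers": 0.8}, {"slide": [0, 0, 1.5], "angular": [0, 0, 0], "fingers": 0.8}]}}

```text
clock: 10.97
tcp_pos: [0.6145, 0.0925, 0.0104]
orientation: [0.001, 0.64, 0.769, 0.001]
wrist_force: [-0.5, -0.4, 0.1]
finger_gap: 0.0377
grip_force: 31.4
```

Call:
{"name": "jog_arm", "arguments": {"moves": [{"slide": [0, 0, 1], "angular": [0, 0, 0], "fingers": 0.8}, {"slide": [0, 0, 2], "angular": [0, 0, 0], "fingers": 0.8}, {"slide": [0, 0, 2], "angular": [0, 0, 0], "fingers": 0.8}]}}

```text
clock: 11.22
tcp_pos: [0.6143, 0.0926, 0.0082]
orientation: [0.001, 0.64, 0.769, 0.001]
wrist_force: [-0.9, 0.3, -1.2]
finger_gap: 0.0384
grip_force: 31.4
```

Call:
{"name": "jog_arm", "arguments": {"moves": [{"slide": [0, 0, 1], "angular": [0, 0, 0], "fingers": 0.8}, {"slide": [0, 0, 2], "angular": [0, 0, 0], "fingers": 0.8}, {"slide": [0, 0, 2], "angular": [0, 0, 0], "fingers": 0.8}]}}

```text
clock: 11.47
tcp_pos: [0.6144, 0.0925, 0.0081]
orientation: [0.001, 0.64, 0.769, 0.002]
wrist_force: [-4.7, -0.7, 11.1]
finger_gap: 0.0381
grip_force: 32.7
```

Call:
{"name": "jog_arm", "arguments": {"moves": [{"slide": [0, 0, -1.5], "angular": [0, 0, 0], "fingers": 0.8}, {"slide": [0, 0, -1.5], "angular": [0, 0, 0], "fingers": 0.35}, {"slide": [0, 0, -1.5], "angular": [0, 0, 0], "fingers": 0.3}, {"slide": [0, 0, -1.5], "angular": [0, 0, 0], "fingers": 0.3}, {"slide": [0, 0, -1.5], "angular": [0, 0, 0], "fingers": 0.3}, {"slide": [0, 0, -15], "angular": [0, 0, 0], "fingers": 0.3}, {"slide": [0, 0, -50], "angular": [0, 0, 0], "fingers": 0.3}, {"slide": [0, 0, -90], "angular": [0, 0, 0], "fingers": 0.3}, {"slide": [0, 0, -130], "angular": [0, 0, 0], "fingers": 0.3}, {"slide": [0, 0, -170], "angular": [0, 0, 0], "fingers": 0.3}]}}

```text
clock: 12.3
tcp_pos: [0.6133, 0.0924, 0.1777]
orientation: [0.001, 0.64, 0.769, 0.001]
wrist_force: [0.6, -1.3, 0.0]
finger_gap: 0.0601
grip_force: 0.0
```

```bash
python3 - <<'E'
from h import *
np.set_printoptions(precision=4,suppress=True)
to(.45,.062,.2,100.5)
a=read_camera('scene')
for t,z in(('heat_sink',.014),('axis',.07)):
  for f in(look_for,tip_of): print(t,[(np.round(d['point'],1),round(d['p'],2),at(a,d['point'],z)) for d in f(t,a)])
o=[260,160]
im=cv2.resize(a["color"][160:265,260:400,::-1],(800,600),interpolation=cv2.INTER_CUBIC)
cv2.imwrite("pics/placed.png",im)
E
```

```text
slide [  -0.2 -166.   -22.7] ang [  0.13   0.11 -90.04] now [0.6133 0.0924 0.1777] F [ 0.63 -1.3   0.01] gap 0.0601 q [0.02 0.41 0.09 1.24 0.   1.41] t 12.3
heat_sink [(array([406.8, 356.7]), 0.86, array([ 0.5495, -0.3967,  0.014 ])), (array([335.8, 295.6]), 0.59, array([ 0.5129, -0.1896,  0.014 ])), (array([321.9, 221.9]), 0.56, array([0.6203, 0.107 , 0.014 ]))]
heat_sink [(array([337.7, 299.7]), 0.97, array([ 0.5103, -0.2033,  0.014 ])), (array([406.3, 361.9]), 0.79, array([ 0.5417, -0.4067,  0.014 ])), (array([319.9, 222.2]), 0.66, array([0.6148, 0.1077, 0.014 ]))]
axis [(array([296.1, 237.7]), 0.8, array([ 0.4924, -0.0259,  0.07  ]))]
axis [(array([282.6, 221. ]), 0.55, array([0.4926, 0.0596, 0.07  ]))]
```

View pics/placed.png

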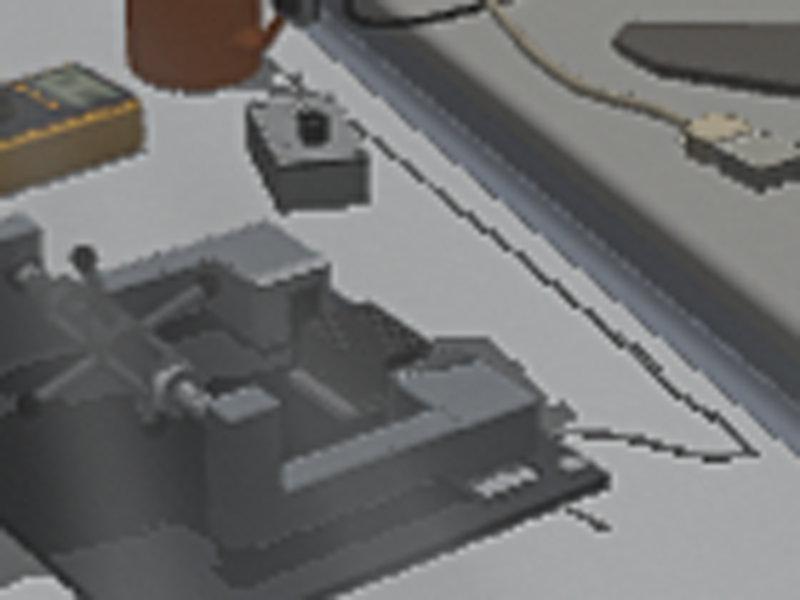

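The picture shows the sink down between the jaws around (360,350), with a narrow bright strip of bed left along its robot side at (325,395). The spoke balls are at (30,400), (85,257) and (205,290), still at zero. Next I'll tilt the tool 45° and approach the spokes from the robot's side.

```bash
cat >> h.py <<'E'
YAW=np.radians(10.5); U=np.array([np.cos(YAW),np.sin(YAW),0]); V=np.array([-U[1],U[0],0]); A=np.array([.490,.069,.07]); TIP=-.008
def rot(al):
    al=np.radians(al); Z=np.array([0,0,-1.])*np.cos(al)+U*np.sin(al); Y=V; return R.from_matrix(np.c_[np.cross(Y,Z),Y,Z])
def go(c,al):
    "slides/turn for closed fingertip at each (u,z) mm from the axis, tool tilted al deg"
    s=get_state(); w,a,b,d=s["orientation"]; R0=R.from_quat([a,b,d,w]); R1=rot(al); Z=R1.as_matrix()[:,2]
    for u,z in c:
        P=A+U*u/1000+[0,0,z/1000]-Z*TIP
        print((u,z),"slide",(R0.inv().apply(P-s["tcp_pos"])*1000).round(0))
    print("ang",(R0.inv()*R1).as_rotvec(degrees=True).round(1)); tipnow()
def tipnow():
    s=get_state(); w,a,b,d=s["orientation"]; Z=R.from_quat([a,b,d,w]).as_matrix()[:,2]; t=s["tcp_pos"]+Z*TIP-A; F=s["wrist_force"]
    u,z=t@U,t[2]; fu=F@U
    print("tip u,v,z mm",(np.array([u,t@V,z])*1000).round(1),"F u,v,z",np.round([fu,F@V,F[2]],1),"moment",round(-(u*F[2]-z*fu),3),"q",s["joint_pos"].round(2),"t",round(s["clock"],2))
def C(th,al,r=36):
    t=np.radians(th); h=3.5+11*abs(np.sin(np.radians(th-al))); return (-r*np.cos(t)-h*np.sin(t), -r*np.sin(t)+h*np.cos(t))
E
python3 -c "
from h import *
go([(-45,90)],45)"
```

```text
(-45, 90) slide [  -1. -165.   21.]
ang [-35. -35. -85.]
tip u,v,z mm [125.8   0.5 114. ] F u,v,z [-0.5 -0.4 -0.1] moment -0.043 q [0.02 0.41 0.08 1.24 0.   1.41] t 12.55
```

Call:
{"name": "jog_arm", "arguments": {"moves": [{"slide": [0, 0, -30], "angular": [0, 0, 0], "fingers": 1}, {"slide": [0, -40, -40], "angular": [0, 0, 0], "fingers": 1}, {"slide": [0, -165, -40], "angular": [-35, -35, -85], "fingers": 1}, {"slide": [0, -165, -40], "angular": [-35, -35, -85], "fingers": 1}, {"slide": [0, -165, -40], "angular": [-35, -35, -85], "fingers": 1}, {"slide": [0, -165, -40], "angular": [-35, -35, -85], "fingers": 1}, {"slide": [0, -165, -40], "angular": [-35, -35, -85], "fingers": 1}, {"slide": [0, -165, -40], "angular": [-35, -35, -85], "fingers": 1}, {"slide": [0, -165, -40], "angular": [-35, -35, -85], "fingers": 1}, {"slide": [0, -165, -40], "angular": [-35, -35, -85], "fingers": 1}]}}

```text
clock: 13.38
tcp_pos: [0.4498, 0.0628, 0.2134]
orientation: [0.242, 0.24, 0.94, 0.022]
wrist_force: [-0.4, -0.4, -1.1]
finger_gap: -0.0001
grip_force: 0.0
```

```bash
python3 -c "
from h import *
go([(-45,90)],45)"
```

```text
(-45, 90) slide [ 25. -10.  53.]
ang [-14.5 -14.7 -35.1]
tip u,v,z mm [-44.2   2.5 150.5] F u,v,z [-0.4 -0.3 -1.1] moment -0.115 q [ 0.02 -0.3  -0.72  0.67 -0.08  0.5 ] t 13.38
```

Call:
{"name": "jog_arm", "arguments": {"moves": [{"slide": [10, -5, 20], "angular": [-14.5, -14.7, -35], "fingers": 1}, {"slide": [15, -8, 30], "angular": [-14.5, -14.7, -35], "fingers": 1}, {"slide": [15, -8, 30], "angular": [-14.5, -14.7, -35], "fingers": 1}, {"slide": [15, -8, 30], "angular": [-14.5, -14.7, -35], "fingers": 1}, {"slide": [15, -8, 30], "angular": [-14.5, -14.7, -35], "fingers": 1}, {"slide": [15, -8, 30], "angular": [-14.5, -14.7, -35], "fingers": 1}, {"slide": [15, -8, 30], "angular": [-14.5, -14.7, -35], "fingers": 1}]}}

```text
clock: 13.97
tcp_pos: [0.4575, 0.0573, 0.197]
orientation: [0.373, -0.081, 0.924, 0.036]
wrist_force: [0.4, -1.2, -0.3]
finger_gap: 0.0
grip_force: 0.0
```

```bash
python3 - <<'E'
from h import *
go([(-45,90),(-45,60),(-45,40)],45)
s=get_state(); w,x,b,d=s["orientation"]; Z=R.from_quat([x,b,d,w]).as_matrix()[:,2]; t=s["tcp_pos"]
a=read_camera('scene')
o=[230,130]
im=cv2.resize(a["color"][130:235,230:370,::-1],(800,600),interpolation=cv2.INTER_CUBIC)
D=lambda X,c:cv2.circle(im,tuple(int(v) for v in (proj(a,[X])[0]-o)*[800/140,600/105]),4,c,1)
D(t-.008*Z,(0,0,255)); D(t+.011*Z+[0,0,.019],(0,255,0)); D(t+.011*Z,(255,0,0))
for k in(U*-.053,U*.053,[0,0,.053],0*U): D(A+k,(0,255,255))
cv2.imwrite("pics/tilt.png",im)
E
```

```text
(-45, 90) slide [33.  5. 27.]
(-45, 60) slide [54.  5. 49.]
(-45, 40) slide [68.  5. 63.]
ang [-0.  -1.  -0.5]
tip u,v,z mm [-39.6  -5.6 132.8] F u,v,z [ 0.1 -1.3 -0.3] moment 0.007 q [-0.26 -0.48 -1.03  0.3   0.3  -0.32] t 13.97
```

View pics/tilt.png

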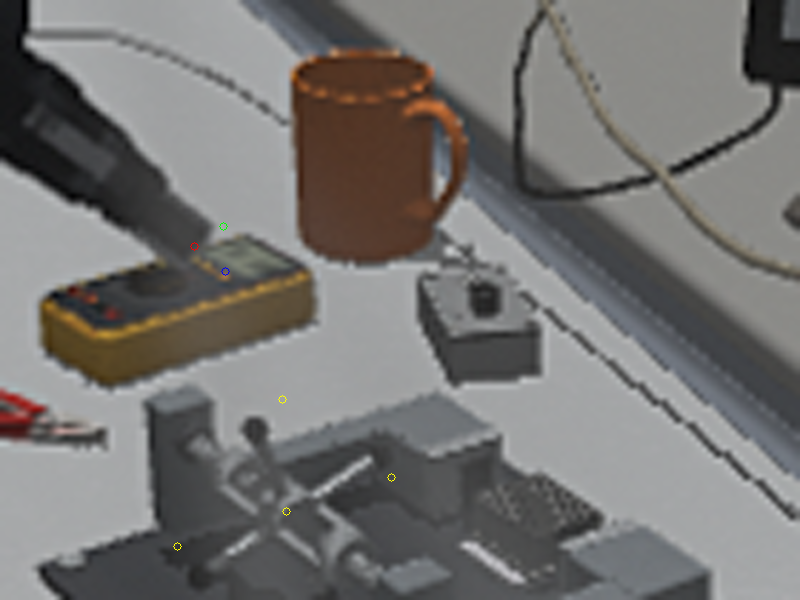

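The tool-frame hypothesis (red mark at (194,246)) matches the seen fingertip at about (200,245). The spoke balls are at (255,430), (203,575) and (375,460), which isn't the zero position, so I'll fit the angle. q3 is at its limit with 45° tilt, so I'll fit a planar arm model to choose a reachable tilt.

```bash
cat > fit.py <<'E'
from h import *
from scipy.optimize import least_squares
np.set_printoptions(precision=3,suppress=True)
a=read_camera('scene'); o=np.array([230,130])
obs=np.array([[255,430],[203,575],[375,460]])/[800/140,600/105]+o
hub=np.array([280,510])/[800/140,600/105]+o
def f(v):
    th=v[0]; d=v[1:3]
    P=[A+.053*(np.sin(th)*-U+np.array([0,0,np.cos(th)])),A+.053*(-U*np.cos(th)-np.array([0,0,np.sin(th)])),A+.053*(U*np.cos(th)+np.array([0,0,np.sin(th)]))]
    return (proj(a,P)+d-obs).ravel()
r=least_squares(f,[.2,0,0]); print("theta,shift,res",r.x,r.fun)
D=[([.314,.045,1.304],.222,.53,.22),([-.01,-.34,1.24],.3822,.1437,.2203),([.35,.10,1.32],.5414,-.2418,.2199),([.56,-.09,.92],.567,-.2996,.0166),([.5215,-.0329,1.0096],.5691,-.301,.0624),([.45,.19,1.31],.5682,-.3005,.1969),([.53,-.14,.90],.6171,.0942,.0195),([.41,.09,1.24],.6133,.0924,.1777)]
s=get_state(); D.append((s["joint_pos"][1:4],*s["tcp_pos"]))
M=[];B=[]
for (q2,q3,q4),x,y,z in D:
    rr=np.sqrt(x*x+y*y-.081**2); e=q2-q3; p=e+q4
    M+= [[np.sin(q2),np.cos(e),np.sin(e),np.cos(p),1,0],[np.cos(q2),-np.sin(e),np.cos(e),-np.sin(p),0,1]]; B+=[rr,z]
k,res,rank,_=np.linalg.lstsq(np.array(M),np.array(B),rcond=None); print("a,b,c,L,x0,z0",k,rank,"err",np.abs(np.array(M)@k-B).max())
def ik(rr,z,al):
    p=np.pi/2-np.radians(al)
    g=lambda v:[k[0]*np.sin(v[0])+k[1]*np.cos(v[0]-v[1])+k[2]*np.sin(v[0]-v[1])+k[3]*np.cos(p)+k[4]-rr,k[0]*np.cos(v[0])-k[1]*np.sin(v[0]-v[1])+k[2]*np.cos(v[0]-v[1])-k[3]*np.sin(p)+k[5]-z]
    v=least_squares(g,[.2,-.3]); return [*v.x,p-v.x[0]+v.x[1],v.cost]
for al in(0,15,25,35,45):
    for u,z in((-40,20),(-40,-10),(-25,-30)):
        Z=rot(al).as_matrix()[:,2]; P=A+U*u/1000+[0,0,z/1000]+.008*Z
        print(al,u,z,np.array(ik(np.sqrt(P[0]**2+P[1]**2-.081**2),P[2],al)))
E
python3 fit.py
```

```text
theta,shift,res [0.3   0.737 1.522] [-0.189 -1.248 -2.507  1.953  2.696 -0.705]
a,b,c,L,x0,z0 [0.523 0.406 0.054 0.485 0.002 0.262] 6 err 0.003006573778201904
0 -40 20 [ 0.181 -0.489  0.901  0.   ]
0 -40 -10 [ 0.215 -0.533  0.823  0.   ]
0 -25 -30 [ 0.265 -0.525  0.781  0.   ]
15 -40 20 [-0.026 -0.767  0.567  0.   ]
15 -40 -10 [ 0.019 -0.816  0.474  0.   ]
15 -25 -30 [ 0.08  -0.816  0.414  0.   ]
25 -40 20 [-0.142 -0.955  0.321  0.   ]
25 -40 -10 [-0.083 -1.007  0.211  0.   ]
25 -25 -30 [-0.008 -1.011  0.132  0.   ]
35 -40 20 [-0.221 -1.147  0.034  0.   ]
35 -40 -10 [-0.134 -1.204 -0.11   0.   ]
35 -25 -30 [-0.033 -1.212 -0.219  0.   ]
45 -40 20 [-0.21  -1.352 -0.356  0.   ]
45 -40 -10 [-0.044 -1.42  -0.591  0.   ]
45 -25 -30 [ 0.118 -1.432 -0.765  0.   ]
```

```bash
cat >> h.py <<'E'
AL=22
def C(th,al=AL,up=0):
    t=np.radians(th); d=th-al; h=3.5+up+11*abs(np.sin(np.radians(d))); r=42+10*np.clip(d/20,-1,1)
    return (round(-r*np.cos(t)-h*np.sin(t),1), round(-r*np.sin(t)+h*np.cos(t),1))
E
python3 -c "
from h import *
go([C(15,up=25),C(15,up=8)]+[C(t) for t in (15,25,35,45,55)],AL)"
```

```text
(np.float64(-44.9), np.float64(18.9)) slide [85.  4. 78.]
(np.float64(-40.5), np.float64(2.4)) slide [93.  4. 93.]
(np.float64(-38.4), np.float64(-5.3)) slide [ 97.   4. 100.]
(np.float64(-41.1), np.float64(-14.7)) slide [105.   4. 104.]
(np.float64(-43.2), np.float64(-22.9)) slide [113.   4. 109.]
(np.float64(-42.3), np.float64(-31.3)) slide [118.   4. 116.]
(np.float64(-37.6), np.float64(-37.2)) slide [118.   4. 123.]
ang [ 0.1 21.8 -0.7]
tip u,v,z mm [-40.   -4.9 131.9] F u,v,z [-0.1 -0.3  0.4] moment -0.003 q [-0.26 -0.48 -1.03  0.3   0.3  -0.31] t 14.07
```

Call:
{"name": "jog_arm", "arguments": {"moves": [{"slide": [20, 4, 15], "angular": [0, 21.8, -0.7], "fingers": 1}, {"slide": [40, 4, 35], "angular": [0, 21.8, -0.7], "fingers": 1}, {"slide": [60, 4, 55], "angular": [0, 21.8, -0.7], "fingers": 1}, {"slide": [60, 4, 55], "angular": [0, 21.8, -0.7], "fingers": 1}, {"slide": [60, 4, 55], "angular": [0, 21.8, -0.7], "fingers": 1}]}}

```text
clock: 14.48
tcp_pos: [0.4502, 0.0634, 0.1119]
orientation: [0.187, -0.092, 0.978, 0.019]
wrist_force: [-0.0, 0.8, 0.2]
finger_gap: -0.0004
grip_force: 0.0
```

```bash
python3 -c "
from h import *
go([C(15,up=25),C(15,up=8)]+[C(t) for t in (15,25,35,45,55)],AL)"
```

```text
(np.float64(-44.9), np.float64(18.9)) slide [13. -2. 28.]
(np.float64(-40.5), np.float64(2.4)) slide [15. -2. 45.]
(np.float64(-38.4), np.float64(-5.3)) slide [16. -2. 52.]
(np.float64(-41.1), np.float64(-14.7)) slide [22. -2. 60.]
(np.float64(-43.2), np.float64(-22.9)) slide [27. -2. 67.]
(np.float64(-42.3), np.float64(-31.3)) slide [29. -2. 75.]
(np.float64(-37.6), np.float64(-37.2)) slide [27. -2. 82.]
ang [ 0.3 -0.4  0.3]
tip u,v,z mm [-43.2   1.7  49.3] F u,v,z [0.1 0.7 0.2] moment 0.015 q [-0.12 -0.14 -0.82  0.53  0.11 -0.28] t 14.48
```

Call:
{"name": "jog_arm", "arguments": {"moves": [{"slide": [13, -2, 14], "angular": [0, 0, 0], "fingers": 1}, {"slide": [13, -2, 28], "angular": [0, 0, 0], "fingers": 1}, {"slide": [15, -2, 40], "angular": [0, 0, 0], "fingers": 1}, {"slide": [16, -2, 46], "angular": [0, 0, 0], "fingers": 1}, {"slide": [16, -2, 52], "angular": [0, 0, 0], "fingers": 1}, {"slide": [16, -2, 54], "angular": [0, 0, 0], "fingers": 1}]}}

```text
clock: 14.98
tcp_pos: [0.4571, 0.0614, 0.0603]
orientation: [0.192, -0.092, 0.977, 0.018]
wrist_force: [0.8, 0.1, -0.2]
finger_gap: -0.0003
grip_force: 0.0
```

```bash
python3 -c "
from h import *
go([C(t) for t in (20,30,40,50,55)],AL)"
```

```text
(np.float64(-39.9), np.float64(-10.4)) slide [6. 2. 6.]
(np.float64(-42.4), np.float64(-18.6)) slide [11.  2. 13.]
(np.float64(-43.5), np.float64(-27.5)) slide [16.  2. 21.]
(np.float64(-40.1), np.float64(-34.3)) slide [15.  2. 28.]
(np.float64(-37.6), np.float64(-37.2)) slide [14.  2. 32.]
ang [0.1 0.2 0.3]
tip u,v,z mm [-36.8  -1.5  -2.3] F u,v,z [ 0.8 -0.  -0.2] moment -0.008 q [-0.12 -0.06 -0.91  0.35  0.11 -0.29] t 14.98
```

Call:
{"name": "jog_arm", "arguments": {"moves": [{"slide": [3, 2, 3], "angular": [0, 0, 0], "fingers": 1}, {"slide": [6, 2, 6], "angular": [0, 0, 0], "fingers": 1}, {"slide": [8, 2, 9], "angular": [0, 0, 0], "fingers": 1}, {"slide": [8, 2, 9], "angular": [0, 0, 0], "fingers": 1}]}}

```text
clock: 15.32
tcp_pos: [0.4543, 0.0625, 0.0495]
orientation: [0.193, -0.092, 0.977, 0.018]
wrist_force: [0.3, 1.1, 5.0]
finger_gap: 0.0001
grip_force: 1.8
```

```bash
python3 -c "
from h import *
go([C(t) for t in (20,30,40,50,55)],AL)"
```

```text
(np.float64(-39.9), np.float64(-10.4)) slide [-0. -0. -3.]
(np.float64(-42.4), np.float64(-18.6)) slide [ 5. -0.  4.]
(np.float64(-43.5), np.float64(-27.5)) slide [ 9. -0. 12.]
(np.float64(-40.1), np.float64(-34.3)) slide [ 9. -0. 19.]
(np.float64(-37.6), np.float64(-37.2)) slide [ 8. -0. 23.]
ang [0.1 0.3 0.3]
tip u,v,z mm [-39.3   0.1 -13.1] F u,v,z [0.5 1.  5. ] moment 0.192 q [-0.12 -0.04 -0.93  0.31  0.11 -0.28] t 15.32
```

Call:
{"name": "jog_arm", "arguments": {"moves": [{"slide": [3, 0, 2], "angular": [0, 0, 0], "fingers": 1}, {"slide": [5, 0, 5], "angular": [0, 0, 0], "fingers": 1}, {"slide": [8, 0, 9], "angular": [0, 0, 0], "fingers": 1}, {"slide": [9, 0, 13], "angular": [0, 0, 0], "fingers": 1}, {"slide": [9, 0, 16], "angular": [0, 0, 0], "fingers": 1}, {"slide": [9, 0, 18], "angular": [0, 0, 0], "fingers": 1}]}}

```text
clock: 15.82
tcp_pos: [0.4556, 0.0619, 0.0311]
orientation: [0.195, -0.092, 0.976, 0.017]
wrist_force: [2.1, 0.9, 10.7]
finger_gap: 0.0001
grip_force: 4.0
```

```bash
python3 -c "
from h import *
go([C(t) for t in (40,45,50,55,60)],AL)"
```

```text
(np.float64(-43.5), np.float64(-27.5)) slide [ 3.  1. -6.]
(np.float64(-42.3), np.float64(-31.3)) slide [ 4.  1. -2.]
(np.float64(-40.1), np.float64(-34.3)) slide [3. 1. 2.]
(np.float64(-37.6), np.float64(-37.2)) slide [2. 1. 6.]
(np.float64(-34.9), np.float64(-39.9)) slide [0. 1. 9.]
ang [0.  0.6 0.3]
tip u,v,z mm [-38.2  -0.7 -31.5] F u,v,z [ 2.2  0.5 10.7] moment 0.337 q [-0.12 -0.01 -0.96  0.24  0.11 -0.29] t 15.82
```

Call:
{"name": "jog_arm", "arguments": {"moves": [{"slide": [3, 0, 3], "angular": [0, 0, 0], "fingers": 1}, {"slide": [2, 0, 6], "angular": [0, 0, 0], "fingers": 1}, {"slide": [1, 0, 9], "angular": [0, 0, 0], "fingers": 1}, {"slide": [0, 0, 11], "angular": [0, 0, 0], "fingers": 1}, {"slide": [0, 0, 11], "angular": [0, 0, 0], "fingers": 1}]}}

```text
clock: 16.23
tcp_pos: [0.4604, 0.0625, 0.0213]
orientation: [0.195, -0.092, 0.976, 0.017]
wrist_force: [2.3, 0.4, 8.1]
finger_gap: -0.0
grip_force: 3.5
```

```bash
python3 -c "
from h import *
go([C(t) for t in (50,55,60)]+[(-70,40),(-70,75),C(-32,up=35),C(-32,up=10),C(-32)],AL)"
```

```text
(np.float64(-40.1), np.float64(-34.3)) slide [ 4.  1. -9.]
(np.float64(-37.6), np.float64(-37.2)) slide [ 2.  1. -5.]
(np.float64(-34.9), np.float64(-39.9)) slide [ 1.  1. -2.]
(-70, 40) slide [  3.   1. -89.]
(-70, 75) slide [ -11.    1. -121.]
(np.float64(-2.0), np.float64(57.2)) slide [-67.   1. -79.]
(np.float64(-15.3), np.float64(36.0)) slide [-46.   1. -64.]
(np.float64(-20.6), np.float64(27.5)) slide [-38.   1. -59.]
ang [-0.   0.6  0.3]
tip u,v,z mm [-33.4  -1.  -41.3] F u,v,z [2.3 0.  8.1] moment 0.175 q [-0.12  0.02 -0.97  0.2   0.11 -0.28] t 16.23
```

Call:
{"name": "jog_arm", "arguments": {"moves": [{"slide": [4, 0, -20], "angular": [0, 0.6, 0.3], "fingers": 1}, {"slide": [5, 0, -55], "angular": [0, 0.6, 0.3], "fingers": 1}, {"slide": [5, 0, -90], "angular": [0, 0.6, 0.3], "fingers": 1}, {"slide": [-5, 0, -121], "angular": [0, 0.6, 0.3], "fingers": 1}, {"slide": [-30, 0, -115], "angular": [0, 0.6, 0.3], "fingers": 1}, {"slide": [-50, 0, -95], "angular": [0, 0.6, 0.3], "fingers": 1}, {"slide": [-50, 0, -95], "angular": [0, 0.6, 0.3], "fingers": 1}]}}

```text
clock: 16.82
tcp_pos: [0.4709, 0.0647, 0.1269]
orientation: [0.189, -0.09, 0.978, 0.017]
wrist_force: [0.6, -1.1, 0.4]
finger_gap: -0.0003
grip_force: 0.0
```

```bash
python3 -c "
from h import *
go([C(-32,up=10)]+[C(t) for t in range(-30,61,10)],AL)"
```

```text
(np.float64(-15.3), np.float64(36.0)) slide [ 4.  1. 29.]
(np.float64(-21.6), np.float64(26.5)) slide [13.  1. 35.]
(np.float64(-26.4), np.float64(21.2)) slide [20.  1. 39.]
(np.float64(-29.9), np.float64(14.7)) slide [25.  1. 43.]
(np.float64(-32.0), np.float64(7.6)) slide [30.  1. 49.]
(np.float64(-36.5), np.float64(-0.6)) slide [37.  1. 55.]
(np.float64(-39.9), np.float64(-10.4)) slide [44.  1. 63.]
(np.float64(-42.4), np.float64(-18.6)) slide [49.  1. 70.]
(np.float64(-43.5), np.float64(-27.5)) slide [54.  1. 77.]
(np.float64(-40.1), np.float64(-34.3)) slide [53.  1. 85.]
(np.float64(-34.9), np.float64(-39.9)) slide [50.  1. 92.]
ang [-0.  -0.1  0. ]
tip u,v,z mm [-22.6  -0.8  64.4] F u,v,z [ 0.4 -1.2  0.4] moment 0.036 q [-0.1  -0.12 -0.76  0.56  0.11 -0.27] t 16.82
```

Call:
{"name": "jog_arm", "arguments": {"moves": [{"slide": [2, 0, 15], "angular": [0, 0, 0], "fingers": 1}, {"slide": [4, 0, 28], "angular": [0, 0, 0], "fingers": 1}, {"slide": [13, 0, 35], "angular": [0, 0, 0], "fingers": 1}, {"slide": [20, 0, 39], "angular": [0, 0, 0], "fingers": 1}, {"slide": [25, 0, 43], "angular": [0, 0, 0], "fingers": 1}, {"slide": [30, 0, 49], "angular": [0, 0, 0], "fingers": 1}, {"slide": [37, 0, 55], "angular": [0, 0, 0], "fingers": 1}, {"slide": [44, 0, 63], "angular": [0, 0, 0], "fingers": 1}, {"slide": [49, 0, 70], "angular": [0, 0, 0], "fingers": 1}]}}

```text
clock: 17.57
tcp_pos: [0.4507, 0.061, 0.045]
orientation: [0.191, -0.09, 0.977, 0.017]
wrist_force: [1.0, -0.7, 7.4]
finger_gap: 0.0001
grip_force: 3.2
```

```bash
python3 -c "
from h import *
go([C(t) for t in range(20,61,10)],AL)"
```

```text
(np.float64(-39.9), np.float64(-10.4)) slide [-6.  1. -5.]
(np.float64(-42.4), np.float64(-18.6)) slide [-0.  1.  1.]
(np.float64(-43.5), np.float64(-27.5)) slide [4. 1. 9.]
(np.float64(-40.1), np.float64(-34.3)) slide [ 3.  1. 17.]
(np.float64(-34.9), np.float64(-39.9)) slide [ 1.  1. 24.]
ang [-0.   0.1  0. ]
tip u,v,z mm [-43.1  -0.7 -17.6] F u,v,z [ 0.8 -0.9  7.4] moment 0.306 q [-0.12 -0.04 -0.94  0.3   0.11 -0.28] t 17.57
```

Call:
{"name": "jog_arm", "arguments": {"moves": [{"slide": [2, 0, 5], "angular": [0, 0, 0], "fingers": 1}, {"slide": [4, 0, 9], "angular": [0, 0, 0], "fingers": 1}, {"slide": [4, 0, 14], "angular": [0, 0, 0], "fingers": 1}, {"slide": [3, 0, 18], "angular": [0, 0, 0], "fingers": 1}, {"slide": [2, 0, 21], "angular": [0, 0, 0], "fingers": 1}, {"slide": [1, 0, 25], "angular": [0, 0, 0], "fingers": 1}]}}

```text
clock: 18.07
tcp_pos: [0.4584, 0.0627, 0.0212]
orientation: [0.19, -0.09, 0.978, 0.018]
wrist_force: [1.4, 0.8, 12.9]
finger_gap: 0.0001
grip_force: 5.6
```

```bash
python3 -c "
from h import *
go([C(t) for t in (50,55,60)],AL)"
```

```text
(np.float64(-40.1), np.float64(-34.3)) slide [ 2.  0. -8.]
(np.float64(-37.6), np.float64(-37.2)) slide [ 1.  0. -5.]
(np.float64(-34.9), np.float64(-39.9)) slide [-1.  0. -1.]
ang [ 0. -0.  0.]
tip u,v,z mm [-35.2  -0.4 -41.3] F u,v,z [ 1.6  0.5 12.9] moment 0.391 q [-0.11  0.03 -0.96  0.22  0.11 -0.28] t 18.07
```

Call:
{"name": "jog_arm", "arguments": {"moves": [{"slide": [4, 0, -20], "angular": [0, 0, 0], "fingers": 1}, {"slide": [5, 0, -55], "angular": [0, 0, 0], "fingers": 1}, {"slide": [5, 0, -90], "angular": [0, 0, 0], "fingers": 1}, {"slide": [-5, 0, -121], "angular": [0, 0, 0], "fingers": 1}, {"slide": [-30, 0, -115], "angular": [0, 0, 0], "fingers": 1}, {"slide": [-50, 0, -95], "angular": [0, 0, 0], "fingers": 1}, {"slide": [-50, 0, -95], "angular": [0, 0, 0], "fingers": 1}]}}

```text
clock: 18.65
tcp_pos: [0.47, 0.0647, 0.1265]
orientation: [0.189, -0.09, 0.978, 0.017]
wrist_force: [0.3, -0.0, -0.3]
finger_gap: -0.0
grip_force: 0.0
```

```bash
cat >> h.py <<'E'
def seen():
    a=read_camera('scene'); b=read_camera('top')
    for n in('heat_sink','jaw_left','jaw_right'):
        for p in(a,b): print(n,[(np.round(d['point'],1),round(d['p'],2)) for d in tip_of(n,p) if n!='heat_sink' or at(p,d['point'],.014)[1]>-.05])
E
python3 -c "
from h import *
go([C(-32,up=10)]+[C(t) for t in range(-30,61,10)],AL); seen()"
```

```text
(np.float64(-15.3), np.float64(36.0)) slide [ 3.  1. 29.]
(np.float64(-21.6), np.float64(26.5)) slide [12.  1. 35.]
(np.float64(-26.4), np.float64(21.2)) slide [19.  1. 39.]
(np.float64(-29.9), np.float64(14.7)) slide [24.  1. 43.]
(np.float64(-32.0), np.float64(7.6)) slide [29.  1. 49.]
(np.float64(-36.5), np.float64(-0.6)) slide [36.  1. 55.]
(np.float64(-39.9), np.float64(-10.4)) slide [43.  1. 63.]
(np.float64(-42.4), np.float64(-18.6)) slide [48.  1. 70.]
(np.float64(-43.5), np.float64(-27.5)) slide [53.  1. 77.]
(np.float64(-40.1), np.float64(-34.3)) slide [52.  1. 85.]
(np.float64(-34.9), np.float64(-39.9)) slide [49.  1. 92.]
ang [ 0.  -0.2 -0. ]
tip u,v,z mm [-23.4  -0.6  63.9] F u,v,z [ 0.2 -0.1 -0.3] moment 0.008 q [-0.1  -0.12 -0.76  0.56  0.11 -0.27] t 18.65
heat_sink [(array([322.9, 221.1]), 0.7), (array([283.2, 218.9]), 0.26)]
heat_sink [(array([265.3, 209.6]), 0.9)]
jaw_left []
jaw_left []
jaw_right [(array([319.3, 230.9]), 0.75)]
jaw_right [(array([264.7, 210.6]), 0.59)]
```

Call:
{"name": "jog_arm", "arguments": {"moves": [{"slide": [2, 0, 15], "angular": [0, 0, 0], "fingers": 1}, {"slide": [4, 0, 28], "angular": [0, 0, 0], "fingers": 1}, {"slide": [12, 0, 35], "angular": [0, 0, 0], "fingers": 1}, {"slide": [19, 0, 39], "angular": [0, 0, 0], "fingers": 1}, {"slide": [24, 0, 43], "angular": [0, 0, 0], "fingers": 1}, {"slide": [29, 0, 49], "angular": [0, 0, 0], "fingers": 1}, {"slide": [33, 0, 52], "angular": [0, 0, 0], "fingers": 1}]}}

```text
clock: 19.63
tcp_pos: [0.4593, 0.063, 0.068]
orientation: [0.191, -0.09, 0.977, 0.018]
wrist_force: [11.1, 4.4, 4.4]
finger_gap: -0.0003
grip_force: 4.6
```

```bash
python3 -c "
from h import *
go([C(t) for t in range(0,61,10)],AL)"
```

```text
(np.float64(-32.0), np.float64(7.6)) slide [-3.  0. -1.]
(np.float64(-36.5), np.float64(-0.6)) slide [4. 0. 5.]
(np.float64(-39.9), np.float64(-10.4)) slide [11.  0. 12.]
(np.float64(-42.4), np.float64(-18.6)) slide [17.  0. 19.]
(np.float64(-43.5), np.float64(-27.5)) slide [21.  0. 27.]
(np.float64(-40.1), np.float64(-34.3)) slide [20.  0. 35.]
(np.float64(-34.9), np.float64(-39.9)) slide [18.  0. 42.]
ang [0.1 0.1 0. ]
tip u,v,z mm [-34.3  -0.3   5.4] F u,v,z [11.7  2.3  4.4] moment 0.212 q [-0.11 -0.06 -0.89  0.37  0.11 -0.28] t 19.63
```

Call:
{"name": "jog_arm", "arguments": {"moves": [{"slide": [-3, 0, 0], "angular": [0, 0, 0], "fingers": 1}, {"slide": [-2, 0, 4], "angular": [0, 0, 0], "fingers": 1}, {"slide": [0, 0, 6], "angular": [0, 0, 0], "fingers": 1}, {"slide": [0, 0, 6], "angular": [0, 0, 0], "fingers": 1}]}}

```text
clock: 19.97
tcp_pos: [0.4594, 0.063, 0.0612]
orientation: [0.189, -0.09, 0.978, 0.018]
wrist_force: [3.2, -0.0, 4.5]
finger_gap: 0.0
grip_force: 2.5
```

```bash
python3 -c "
from h import *
go([C(t) for t in range(0,61,10)],AL)"
```

```text
(np.float64(-32.0), np.float64(7.6)) slide [-5.  0. -8.]
(np.float64(-36.5), np.float64(-0.6)) slide [ 2.  0. -2.]
(np.float64(-39.9), np.float64(-10.4)) slide [9. 0. 6.]
(np.float64(-42.4), np.float64(-18.6)) slide [14.  0. 13.]
(np.float64(-43.5), np.float64(-27.5)) slide [18.  0. 21.]
(np.float64(-40.1), np.float64(-34.3)) slide [18.  0. 28.]
(np.float64(-34.9), np.float64(-39.9)) slide [15.  0. 35.]
ang [ 0.  -0.1 -0. ]
tip u,v,z mm [-34.2  -0.3  -1.4] F u,v,z [ 3.1 -0.6  4.5] moment 0.151 q [-0.11 -0.05 -0.89  0.36  0.11 -0.27] t 19.97
```

Call:
{"name": "jog_arm", "arguments": {"moves": [{"slide": [2, 0, 3], "angular": [0, 0, 0], "fingers": 1}, {"slide": [4, 0, 6], "angular": [0, 0, 0], "fingers": 1}, {"slide": [5, 0, 7], "angular": [0, 0, 0], "fingers": 1}, {"slide": [5, 0, 7], "angular": [0, 0, 0], "fingers": 1}]}}

```text
clock: 20.3
tcp_pos: [0.4597, 0.0629, 0.0545]
orientation: [0.191, -0.09, 0.977, 0.018]
wrist_force: [4.4, 1.6, 8.7]
finger_gap: -0.0001
grip_force: 4.1
```

```bash
python3 -c "
from h import *
go([C(t) for t in range(20,61,10)],AL)"
```

```text
(np.float64(-39.9), np.float64(-10.4)) slide [ 6.  0. -0.]
(np.float64(-42.4), np.float64(-18.6)) slide [12.  0.  7.]
(np.float64(-43.5), np.float64(-27.5)) slide [16.  0. 14.]
(np.float64(-40.1), np.float64(-34.3)) slide [16.  0. 22.]
(np.float64(-34.9), np.float64(-39.9)) slide [13.  0. 29.]
ang [0.  0.1 0. ]
tip u,v,z mm [-33.9  -0.4  -8.1] F u,v,z [4.6 0.8 8.7] moment 0.257 q [-0.11 -0.04 -0.91  0.33  0.11 -0.28] t 20.3
```

Call:
{"name": "jog_arm", "arguments": {"moves": [{"slide": [4, 0, 2], "angular": [0, 0, 0], "fingers": 1}, {"slide": [8, 0, 4], "angular": [0, 0, 0], "fingers": 1}, {"slide": [11, 0, 7], "angular": [0, 0, 0], "fingers": 1}, {"slide": [11, 0, 8], "angular": [0, 0, 0], "fingers": 1}]}}

```text
clock: 20.63
tcp_pos: [0.4556, 0.0612, 0.0451]
orientation: [0.194, -0.09, 0.977, 0.017]
wrist_force: [4.1, 1.0, 13.1]
finger_gap: -0.0002
grip_force: 5.7
```

```bash
python3 -c "
from h import *
go([C(t) for t in range(30,61,10)],AL)"
```

```text
(np.float64(-42.4), np.float64(-18.6)) slide [ 4.  1. -1.]
(np.float64(-43.5), np.float64(-27.5)) slide [9. 1. 7.]
(np.float64(-40.1), np.float64(-34.3)) slide [ 8.  1. 15.]
(np.float64(-34.9), np.float64(-39.9)) slide [ 5.  1. 22.]
ang [-0.1  0.5  0.1]
tip u,v,z mm [-38.3  -1.4 -17.5] F u,v,z [ 4.2  0.2 13.1] moment 0.428 q [-0.12 -0.03 -0.94  0.29  0.11 -0.28] t 20.63
```

```bash
cat >> h.py <<'E'
def ft():
    s=get_state(); w,a,b,d=s["orientation"]; Rm=R.from_quat([a,b,d,w]).as_matrix(); F=s["wrist_force"]; T=s["ft_torque"]
    f=Rm.T@F; t=Rm.T@T; tip=(s["tcp_pos"]+Rm[:,2]*TIP-A); e=np.array([tip@U,tip[2]])*1000
    print("F tool",f.round(2),"T world",T.round(3),"T tool",t.round(3))
    for n,k in(("TCP",0.),("L485",-.485),("L200",-.2)):
        p=s["tcp_pos"]+Rm[:,2]*k-A; M=T+np.cross(p,F); print(n,"moment about axis (tightening +)",round(float(M@V),3),round(float(-M@V),3))
E
python3 -c "
from h import *
ft()"
```

```text
F tool [ -8.92   0.17 -10.48] T world [ 0.195 -1.402 -0.036] T tool [ 0.075 -1.414  0.011]
TCP moment about axis (tightening +) -1.058 1.058
L485 moment about axis (tightening +) 3.27 -3.27
L200 moment about axis (tightening +) 0.727 -0.727
```

Call:
{"name": "jog_arm", "arguments": {"moves": [{"slide": [5, 0, -3], "angular": [0, 0, 0], "fingers": 1}, {"slide": [5.5, 0, 0], "angular": [0, 0, 0], "fingers": 1}, {"slide": [5.5, 0, 1], "angular": [0, 0, 0], "fingers": 1}, {"slide": [5.5, 0, 1], "angular": [0, 0, 0], "fingers": 1}]}}

```text
clock: 20.97
tcp_pos: [0.4429, 0.0606, 0.0368]
orientation: [0.186, -0.09, 0.978, 0.018]
wrist_force: [-2.9, 0.0, 10.5]
finger_gap: 0.0
grip_force: 5.3
```

```bash
python3 -c "
from h import *
tipnow(); ft()"
```

```text
tip u,v,z mm [-50.8   0.3 -25.8] F u,v,z [-2.8  0.5 10.5] moment 0.607 q [-0.12 -0.03 -0.96  0.29  0.11 -0.29] t 20.97
F tool [ -1.27   0.56 -10.83] T world [0.003 0.033 0.023] T tool [-0.016  0.032 -0.018]
TCP moment about axis (tightening +) 0.629 -0.629
L485 moment about axis (tightening +) 1.245 -1.245
L200 moment about axis (tightening +) 0.883 -0.883
```

Call:
{"name": "jog_arm", "arguments": {"moves": [{"slide": [0, 0, 0], "angular": [0, 0, 0], "fingers": 1}, {"slide": [0, 0, 0], "angular": [0, 0, 0], "fingers": 1}]}}

```text
clock: 21.13
tcp_pos: [0.4429, 0.0606, 0.0368]
orientation: [0.186, -0.09, 0.978, 0.018]
wrist_force: [-3.6, -0.0, 9.5]
finger_gap: 0.0
grip_force: 5.1
```

```bash
python3 -c "
from h import *
tipnow(); ft()"
```

```text
tip u,v,z mm [-50.8   0.3 -25.8] F u,v,z [-3.5  0.6  9.5] moment 0.572 q [-0.12 -0.03 -0.96  0.29  0.11 -0.29] t 21.13
F tool [ -0.19   0.66 -10.1 ] T world [-0.06   0.054 -0.031] T tool [0.057 0.064 0.011]
TCP moment about axis (tightening +) 0.634 -0.634
L485 moment about axis (tightening +) 0.724 -0.724
L200 moment about axis (tightening +) 0.671 -0.671
```

Call:
{"name": "jog_arm", "arguments": {"moves": [{"slide": [0, 0, -12], "angular": [0, 0, 0], "fingers": 1}, {"slide": [-6, 0, -12], "angular": [0, 0, 0], "fingers": 1}, {"slide": [-12, 0, -12], "angular": [0, 0, 0], "fingers": 1}, {"slide": [-12, 0, -12], "angular": [0, 0, 0], "fingers": 1}]}}

```text
clock: 21.47
tcp_pos: [0.4512, 0.0619, 0.0525]
orientation: [0.187, -0.09, 0.978, 0.018]
wrist_force: [1.2, -0.4, -0.0]
finger_gap: 0.0
grip_force: 0.0
```

```bash
python3 -c "
from h import *
tipnow(); ft()"
```

```text
tip u,v,z mm [-42.4   0.  -10.1] F u,v,z [ 1.1 -0.6 -0. ] moment -0.013 q [-0.12 -0.05 -0.92  0.34  0.11 -0.28] t 21.47
F tool [-1.05 -0.64  0.45] T world [-0.049  0.289  0.009] T tool [-0.007  0.293 -0.007]
TCP moment about axis (tightening +) 0.271 -0.271
L485 moment about axis (tightening +) 0.779 -0.779
L200 moment about axis (tightening +) 0.481 -0.481
```

Call:
{"name": "jog_arm", "arguments": {"moves": [{"slide": [8, 0, -30], "angular": [0, 0, 0], "fingers": 1}, {"slide": [10, 0, -70], "angular": [0, 0, 0], "fingers": 1}, {"slide": [10, 0, -110], "angular": [0, 0, 0], "fingers": 1}, {"slide": [10, 0, -110], "angular": [0, 0, 0], "fingers": 1}]}}

```text
clock: 21.8
tcp_pos: [0.4019, 0.0524, 0.1563]
orientation: [0.189, -0.09, 0.978, 0.017]
wrist_force: [2.0, -1.1, 0.4]
finger_gap: 0.0
grip_force: 0.0
```

```bash
python3 - <<'E'
from h import *
np.set_printoptions(precision=4,suppress=True,linewidth=200)
tipnow()
B=np.array([.613,.092,0])
p=read_camera("top"); q=read_camera("scene")
for c,n in((p,"top"),(q,"scene")):
    for d in tip_of('heat_sink',c)+look_for('heat_sink',c):
        X=at(c,d["point"],.02)
        if X[1]>-.05: print(n,d["point"],round(d["p"],2),"rel bed u,v mm",((X-B)@U*1000).round(1),((X-B)@V*1000).round(1))
old=cv2.imread("pics/top1.png")[:,:,::-1]
g=[cv2.cvtColor(np.ascontiguousarray(i),cv2.COLOR_RGB2GRAY) for i in(old,p["color"])]
vs=np.arange(-64,65,2)
for k,(img,nm) in enumerate(zip(g,("start","now"))):
  for u in(-12,0,4,8):
    P=[B+U*u/1000+V*v/1000+[0,0,.035] for v in vs]; x=proj(p,P).astype(np.float32)
    print(nm,u,cv2.remap(img,x[:,0].reshape(1,-1),x[:,1].reshape(1,-1),cv2.INTER_LINEAR)[0])
print(vs)
# ball search: local view of spokes in scene picture vs start, for angle
cv2.imwrite("pics/spokes.png",q["color"][:,:,::-1])
E
```

```text
tip u,v,z mm [-92.7  -0.3  93.7] F u,v,z [ 1.7 -1.5  0.4] moment 0.196 q [-0.17 -0.31 -0.81  0.7   0.13 -0.33] t 21.8
top [263.7, 206.6] 0.7 rel bed u,v mm -0.4 6.5
top [258.3, 207.1] 0.91 rel bed u,v mm 1.0 19.8
scene [280.9, 218.3] 0.71 rel bed u,v mm -74.6 82.8
scene [321.0, 217.8] 0.65 rel bed u,v mm 14.8 24.3
scene [318.3, 219.1] 0.53 rel bed u,v mm 4.7 22.6
start -12 [137 136 140 162 192 198 192 147  35  50  56  59  57  48  45  56  71  77  72  61 118 188 223 216 213 213 214 214 213 214 214 213 214 214 213 212 213 213 213 215 222 201 119  61  74  76  79  78  78
  78  69  47  54  62  57  42  89 153 190 197 191 167 132 128 138]
start 0 [133 132 137 162 187 192 186 169 132 167 176 179 180 167  63  45  65  81  75  66 114 182 224 215 215 214 213 213 214 213 213 214 214 213 213 214 214 213 213 215 222 204 134  62  74  79  81  80  78
  70  43  25  19  54 132 162 147 163 187 188 187 170 144 129 132]
start 4 [133 129 136 159 195 190 183 157 124 120 129 118 111  87  37  32  56  71  72  76 136 210 222 216 214 213 214 213 213 214 213 213 213 213 212 213 214 213 214 216 217 196 108  70  71  
[... 992 characters left out ...]
80  82  52  60  79  97 102  85  56  58  76  96 105  89  65  64  72  71  73  88  77  63  62  69  32  28
  58 114 175 190 190 178 154 125 133 136 137 137 134 134 134 133]
now 8 [137 136 137 135 133 134 135 134 137 155 184 193 195 186 126  61  75  76  75  81  90  95  50  47  64  81  92  78  68  61  62  74  90  82  73  64  59  72  96 112 105  73  53  70  91 105 108  87  43
  40  92 161 198 189 175 152 134 133 134 134 134 134 133 132 132]
[-64 -62 -60 -58 -56 -54 -52 -50 -48 -46 -44 -42 -40 -38 -36 -34 -32 -30 -28 -26 -24 -22 -20 -18 -16 -14 -12 -10  -8  -6  -4  -2   0   2   4   6   8  10  12  14  16  18  20  22  24  26  28  30  32
  34  36  38  40  42  44  46  48  50  52  54  56  58  60  62  64]
```

```bash
python3 - <<'E'
from h import *
np.set_printoptions(precision=1,suppress=True,linewidth=220)
B=np.array([.613,.092,0]); p=read_camera("top"); g=cv2.cvtColor(p["color"],cv2.COLOR_RGB2GRAY).astype(np.float32)
us=np.arange(-40,41,2.)
for v in range(-20,25,5):
    x=proj(p,[B+U*u/1000+V*v/1000+[0,0,.014] for u in us]).astype(np.float32)
    print(v,cv2.remap(g,x[:,0].reshape(1,-1),x[:,1].reshape(1,-1),cv2.INTER_LINEAR)[0].astype(int))
# outline angle: non-plate texture region of the sink, plus angle of the block edges
old=cv2.cvtColor(cv2.imread("pics/top1.png"),cv2.COLOR_BGR2GRAY)
m=((old[190:225,250:285]>150)*255).astype(np.uint8)
c=max(cv2.findContours(m,0,1)[0],key=cv2.contourArea); print("bed start px rect",cv2.minAreaRect(c))
m=((g[190:225,250:285]>125)*255).astype(np.uint8); n,l,st,ce=cv2.connectedComponentsWithStats(m); 
for i in range(1,n):
    ys,xs=np.where(l==i); 
    if len(xs)>4: print(len(xs),ce[i]+[250,190],st[i][:4],"angle",np.degrees(np.arctan(np.polyfit(xs,ys,1)[0])))
E
```

```text
-20 [ 78  78  78  78  76  75  75  83 163 217 234 207 159 127 123 128 103  41  30  30  32  40  37  32  36  41  70  86  88  87 108  98  82  74  76  76  76  77  77  75  72]
-15 [ 77  79  79  78  76  75  65 132 201 227 193 129  79  59  56  97  94  72  56  68  57  78  91  83  82  78  64  66 110  90  68  68  91  90  81  74  74  76  78  77  74]
-10 [ 79  79  79  78  78  75  63  81 188 228 195 125  64  95  85  85  83  74  56  85  97  83  66  76  67  69  89  76  63  72  94  73 101 104  91  74  74  77  78  76  73]
-5 [ 78  80  80  78  77  75  70 107 178 217 206 147  87  69  69  76  55  83  87  77  68  75  68  80 106  87  64  71  86  72  78  70  65  63  70  75  77  77  77  76  72]
0 [ 79  79  79  79  78  75  62 116 203 238 177  95  50  58  57  95 101  83  63  82  75  75  79  70  54  68  81  73  92  82  66  63 105 103  86  73  76  74  77  76  73]
5 [ 78  79  80  79  78  75  69  74 173 220 212 155  72  81  76  65  54  77  73  85  96  80  61  81  95  80  74  74  64  61  95  75  83  85  80  74  76  78  78  77  74]
10 [ 79  79  77  77  77  74  65 123 187 220 197 143  88  61  61  93  84  76  68  72  58  79  86  79  82  76  65  72 106  89  67  63  80  79  76  75  75  75  77  77  74]
15 [ 79  79  79  77  79  76  63  84 192 229 199 136  75  78  75  84  84  72  55  90 101  82  50  77  72  79 112  96  76  69  73  62 105 106  92  75  76  77  78  76  73]
20 [ 80  79  77  78  79  77  74  97 160 199 198 151  90  68  69  83  66  96 100  88  78  82  67  67  76  64  71  79  80  64  87  84  77  70  73  75  77  78  77  76  74]
bed start px rect ((16.653844833374023, 16.769229888916016), (19.023263931274414, 17.454336166381836), 78.69007110595703)
12 [252.8 190.3] [0 0 8 2] angle -5.284000141977304
92 [281.3 200.6] [26  3  9 17] angle -2.2003673912372754
26 [250.6 210. ] [ 0 12  3 14] angle 69.48787641191521
62 [269.  214.4] [10 19 18  9] angle -14.419655170590138
```

```bash
python3 -c "
from h import *
print(hand_in())"
```

```text
the job is handed in; nothing more can be done
None
```

The heat sink is flat and square on the bed, clamped at an estimated 29 N (roughly 24–34 N, inferred from push force and spoke geometry, never read directly), with the robot clear; the job is handed in and no verdict was returned.

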